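Load turned feet into a carrier, slide it over the gap and bolt it down

ROBOT

A 6-joint arm with a two-finger parallel gripper is mounted at the origin on the work surface. World frame = base frame: x ahead of the robot, y to its left, z up, the work surface at z = 0. Lengths are in m, angles in rad, forces in N, time in s.
With the tool pointing down it reaches from about 0.4 to 0.825 m from the base axis. Payload 7 kg.
Tool frame: the origin (TCP) lies midway between the tips of the shut fingers; the grasp point (between the pads) lies 19 mm behind it; y points along the fingers, z is the direction in which the jaws open and shut, and the axes are right-handed (so a half turn about y gives the same grasp; the last joint's range is limited). The gripper opens to 85 mm and grips with 20 to 120 N. Pads are 22 mm wide; open, the fingers measure 114 mm over their backs; the gripper's body (76 mm by 85 mm) begins 54 mm behind the grasp point. The pads swing forward as they close: fully open they stand 13 mm farther back than shut.
Start: joints at [1.421, 0.359, 0.012, 0, -1.224, -0.288], TCP at [0.286, 0.611, 0.195] pointing down, gripper open.
Joint ranges: [-3.07, 3.07], [-1.43, 2.12], [-1.02, 1.25], [-3.03, 1.67], [-3.05, -0], [-3.03, 3.03]. Speed limits (rad/s): [2.39, 2.39, 3.01, 3.14, 3.14, 3.14].

INTERFACE

Orientations are given as a unit quaternion [x, y, z, w].
In Python, from workcell import observe, camera, job_done gives the robot as it stands.
- The arm moves only by the tool step_arm, never from a script. Its argument "commands" is a list that holds one entry, the list of rows, each a list of 7 numbers: the shift along the tool's x, y, z normalised to -1 to 1, where 1 is 0.1 m, then the turn, a rotation vector about the tool's x, y, z normalised to -1 to 1, where 1 is pi/4 rad, then the opening, from -1 (shut) to 1 (fully open). In form: [[[tx, ty, tz, wx, wy, wz, fingers], ...]]. A call has exactly 10 rows; each row is the pose to reach, as a shift and turn from the pose commanded when the call began, along the tool's axes at that moment; what a row does not reach only later rows make up. A row lasts 1/12 s, in which the tool goes at most 41.7 mm and 7.16 degrees, less where a joint would pass 70% of its speed; a pose out of reach is approached as far as the arm can. A call with a number of a shift or a turn outside -1 to 1 is refused whole. A call with a gripper value outside its range is refused whole. The fingers move at their own pace and stop on an object; the grip force is fixed at half the most. Time passes only in rows, so rows that repeat a pose let the fingers close, or fill a call up. It gives the time, the measured TCP pose, the force and the opening at its end, in the units of the state.
- observe(): the state, without advancing time (a new reading comes with each control period).
- camera(name): name is "scene" or "top"; returns a dict with "color" (420x560x3 uint8, red, green, blue), "z_map" (420x560 float32, m along the optical axis (not along the pixel's ray), 0 where there is no reading), "vertical_fov" (degrees; the focal length in pixels is half the picture's height over the tangent of half this angle, whatever the lens; pixels are square), "cx", "cy" (the principal point, pixels), "dist_coeffs" ([k1, k2, p1, p2, k3] as OpenCV has them; the pictures are not rectified), "eye" and "orientation" of the camera in the world. Camera axes: x right, y down, z forward; pixel columns grow to the right and rows downward; lengths in m; the calibration is good to about 2 mm. A picture is of the moment at which its call begins.
- job_done(): hands the job in, once; it reports no verdict.
The state is a dict: "t": time; "q": joint angles; "qd": joint speeds; "effort": joint torques, N m; "eef_pos": TCP position; "tool_rot": TCP orientation; "wrist_force": force on the tool from outside, world axes, zero at the start; "torque": the same for the moment, N m; "width": opening from 0.0 (shut) to 1.0 (fully open).
Only numpy, scipy, OpenCV 4.12 (cv2) and the standard library are available. Lean on these libraries where they do the work, as an engineer would, in place of code of your own. Each camera call takes 0.05 s, during which the arm holds its last target.

TASK

Stand every turned wooden foot, brass shoe down, in a bore of the carrier board on the loading stand, any foot in any bore and all the way down. Then push the loaded carrier along the rack over the gap, without letting it tip or sag into the gap, until it is home against the end stop of the receiving stand. Last, lock it with the captive bolt: push the knob fully down first, only then screw it clockwise until tight; leave the paint can, jar, glue bottle and cup where they are.

Things in the scene. Friction and masses are not known exactly. Their poses are not given: they have to be found in the camera images.
- foot0: One of up to four alike dark turned-wood furniture feet (None if absent). Round, 80 mm tall, 0.22 kg, weighted by a 14 mm high brass shoe at the bottom: shank 40 mm in diameter from the flat underside up to 42 mm; above it a bun 44 mm in diameter, straight-sided from 47 to 74 mm above the underside (hold it there). Origin: centre of the underside; z points up to the bun. Starts standing on the table.
- foot1: One of up to four alike dark turned-wood furniture feet (None if absent). Round, 80 mm tall, 0.22 kg, weighted by a 14 mm high brass shoe at the bottom: shank 40 mm in diameter from the flat underside up to 42 mm; above it a bun 44 mm in diameter, straight-sided from 47 to 74 mm above the underside (hold it there). Origin: centre of the underside; z points up to the bun. Starts standing on the table.
- foot2: One of up to four alike dark turned-wood furniture feet (None if absent). Round, 80 mm tall, 0.22 kg, weighted by a 14 mm high brass shoe at the bottom: shank 40 mm in diameter from the flat underside up to 42 mm; above it a bun 44 mm in diameter, straight-sided from 47 to 74 mm above the underside (hold it there). Origin: centre of the underside; z points up to the bun. Starts standing on the table.
- foot3: One of up to four alike dark turned-wood furniture feet (None if absent). Round, 80 mm tall, 0.22 kg, weighted by a 14 mm high brass shoe at the bottom: shank 40 mm in diameter from the flat underside up to 42 mm; above it a bun 44 mm in diameter, straight-sided from 47 to 74 mm above the underside (hold it there). Origin: centre of the underside; z points up to the bun. Starts standing on the table.
- bore0 (a point): Centre of the mouth of one of the carrier's four alike round bores, at its top face, at y = -67 mm on the carrier. 43 mm in diameter, 25 mm deep (floor 5 mm above the underside), 2 mm chamfer at the mouth. Axes as the carrier's.
- bore1 (a point): Centre of the mouth of one of the carrier's four alike round bores, at its top face, at y = -15 mm on the carrier. 43 mm in diameter, 25 mm deep (floor 5 mm above the underside), 2 mm chamfer at the mouth. Axes as the carrier's.
- bore2 (a point): Centre of the mouth of one of the carrier's four alike round bores, at its top face, at y = 37 mm on the carrier. 43 mm in diameter, 25 mm deep (floor 5 mm above the underside), 2 mm chamfer at the mouth. Axes as the carrier's.
- bore3 (a point): Centre of the mouth of one of the carrier's four alike round bores, at its top face, at y = 89 mm on the carrier. 43 mm in diameter, 25 mm deep (floor 5 mm above the underside), 2 mm chamfer at the mouth. Axes as the carrier's.
- carrier: Loose pale wooden carrier board, 84 mm (x) by 270 mm (y) by 30 mm thick, 0.5 kg; origin: centre of its underside. In its top a row of four bores along y (52 mm apart), a smaller bolt hole near its -y end, and an upright end board on its +y end. Starts lying on the loading stand, between its rails, its y axis along the rack's; it may jut out up to 10 mm beyond the middle of the gap.
- end_board (a point): Middle of the outer (+y) face of the carrier's end board, the place to push: 135 mm from the carrier's origin along y, 60 mm above its underside. The board is 84 mm wide (x), 12 mm thick (y) and reaches from 30 to 80 mm above the underside. Pushing the loaded carrier takes up to about 15 N.
- bolt_hole (a point): Mouth of the carrier's hole for the bolt, 26 mm in diameter, 25 mm deep, 113 mm from the carrier's origin along -y.
- rack: Fixed rack of two stands in a row along its y axis; its place and yaw vary. Origin: middle of the gap, at table height. Loading stand: top 70 mm up, from y = 27.5 to 267.5 mm. Gap 55 mm wide. Receiving stand: top 68 mm up (2 mm lower), from y = -27.5 to -277.5 mm. Tops 124 mm wide, side rails 14 mm high with 3 to 4 mm play each side, flared at the gap. The carrier is pushed along -y.
- end_stop (a point): Middle of the face of the dark steel end stop that the carrier's -y end meets, 15 mm above the receiving stand's top. The stop is 86 mm wide and 128 mm high; from its top an arm 44 mm wide, 16 mm thick, reaches 36 mm over the carrier (14 mm above it), with a sleeve 26 mm in diameter up to 164 mm above the table that guides the bolt.
- home (a point): Point on the receiving stand's top where the carrier's origin lies when the carrier is home against the end stop; axes as the rack's.
- bolt (a joint): How far the captive bolt (14 mm pin) is pushed down in its sleeve, m: 0 up (tip 6 mm above the carrier), 0.022 fully down (tip 16 mm deep in the carrier's bolt hole). Takes about 6 N to move and stays where it is left. If the carrier is not home the pin lands on the wood and cannot go down.
- knob (a joint): Angle by which the bolt's knob is turned clockwise seen from above, rad: starts between 0 and 0.3, stops at 3.9 (tight). Takes 0.06 N m and stays where it is left. The thread takes hold only with the bolt fully down: turned earlier, it would be spoilt.
- knob_grip (a point): Centre of the black knob's bar grip, on the bolt's axis. The bar is 48 mm long along this point's x axis, 16 mm thick along y, 30 mm high (15 mm above and below this point), on a disc 48 mm in diameter and 8 mm thick. z up. It goes down and turns with the knob; at knob angle 0 its x lies along the rack's x. 212 mm above the table with the bolt up, 190 mm when down.
- paint_can: Bystander: closed paint can, 90 mm in diameter, 110 mm tall; origin: centre of its underside.
- screw_jar: Bystander: glass jar, 66 mm in diameter, 85 mm tall; origin: centre of its underside.
- glue: Bystander: white glue bottle, 54 mm in diameter, 150 mm tall; origin: centre of its underside.
- tin: Bystander: open aluminium cup, 80 mm in diameter, 75 mm tall; origin: centre of its underside.
Things that resemble listed ones, but are neither listed nor needed, are in the scene too. Leave any green look-alike of the foot3 alone. What is shaped like the foot2 but red is not meant.

How it is judged:
On the way, in this order (a step that is already met when the one before it is completed fails the run):
1. every foot is down in a bore of the carrier (z of foot0 in the frame of carrier between -0.002 and 0.011 m and x of foot0 in the frame of carrier between -0.01 and 0.01 m and y of foot0 in the frame of carrier between -0.08 and 0.1 m and angle between each of foot0, foot1, foot2, foot3's own z axis and vertical below 0.2 rad and z of foot1 in the frame of carrier between -0.002 and 0.011 m and x of foot1 in the frame of carrier between -0.01 and 0.01 m and y of foot1 in the frame of carrier between -0.08 and 0.1 m and z of foot2 in the frame of carrier between -0.002 and 0.011 m and x of foot2 in the frame of carrier between -0.01 and 0.01 m and y of foot2 in the frame of carrier between -0.08 and 0.1 m and z of foot3 in the frame of carrier between -0.002 and 0.011 m and x of foot3 in the frame of carrier between -0.01 and 0.01 m and y of foot3 in the frame of carrier between -0.08 and 0.1 m and y of carrier in the frame of rack above 0.06 m), for 0.2 s.
2. the carrier is home against the end stop (distance between carrier and home below 0.007 m and angle between the y axis of carrier and the y axis of rack, either way round below 0.05 rad and angle between carrier's own z axis and vertical below 0.05 rad), for 0.2 s.
3. the bolt is pushed down into the carrier (value of joint bolt above 0.018 m), for 0.1 s.
4. the knob is screwed tight (value of joint knob above 3.6 rad), for 0.1 s.
At the end, for the whole second after the job is handed in: Every foot present stands in a bore of the carrier (within 6 mm of the bore's floor, tilted less than 0.2 rad); the carrier is at rest within 7 mm of home and level; the bolt is down more than 18 mm and its knob turned beyond 3.6 rad (all of step 2 and z of foot0 in the frame of carrier between -0.002 and 0.011 m and x of foot0 in the frame of carrier between -0.01 and 0.01 m and y of foot0 in the frame of carrier between -0.08 and 0.1 m and angle between each of foot0, foot1, foot2, foot3's own z axis and vertical below 0.2 rad and z of foot1 in the frame of carrier between -0.002 and 0.011 m and x of foot1 in the frame of carrier between -0.01 and 0.01 m and y of foot1 in the frame of carrier between -0.08 and 0.1 m and z of foot2 in the frame of carrier between -0.002 and 0.011 m and x of foot2 in the frame of carrier between -0.01 and 0.01 m and y of foot2 in the frame of carrier between -0.08 and 0.1 m and z of foot3 in the frame of carrier between -0.002 and 0.011 m and x of foot3 in the frame of carrier between -0.01 and 0.01 m and y of foot3 in the frame of carrier between -0.08 and 0.1 m and value of joint bolt above 0.018 m and value of joint knob above 3.6 rad and linear speed of carrier below 0.02 m/s); the robot touches nothing.
It fails at once if the carrier tips or sags into the gap (more than 0.12 rad) (angle between carrier's own z axis and vertical above 0.12 rad).
It fails at once if the knob is turned past 0.7 rad before the bolt is pushed down 16 mm (value of joint knob above 0.7 rad and value of joint bolt below 0.016 m).
It fails at once if a can, jar, bottle or cup is moved more than 50 mm or tipped over (distance of any of paint_can, screw_jar, glue, tin from where it was at the start of the episode above 0.05 m or angle between any of paint_can, screw_jar, glue, tin's own z axis and vertical above 0.5 rad).
Of foot0, foot1, foot2, foot3 only 3 to 4 are there at a start; the rules pass over those that are not, and their reading is None.
At some moment in a run one of foot0, foot1, foot2, foot3 may be knocked a few centimetres aside while the robot is not near it.
It also fails if it takes over 200 s, if anything falls off the work surface, if the arm or the gripper's body presses on something with over 40 N, if the wrist force passes 120 N, or if a joint passes its speed limit or range.

## Working session

There is one attempt and no reset: what is moved stays moved. The work goes in short steps, Python scripts to look and compute and a tool call to move; the robot and the scene stay as the last step left them, time stands still between calls to the robot, and variables do not carry over. Pictures are saved under pics/ and viewed, and the job is handed in when it is done.

Besides the shell and the picture viewer there is one more tool, called after ">>>" in YAML: its name, and indented under it one key for each argument. step_arm: Moves the arm, as the interface text tells. Its arguments: {"type":"object","properties":{"commands":{"type":"array","items":{"type":"array","items":{"type":"array","items":{"type":"number"}}}}},"required":["commands"]}

```bash
ls; mkdir -p pics
cat > h.py <<'E'
import numpy as np, cv2, pickle
from workcell import observe, camera, job_done
from scipy.spatial.transform import Rotation as R
def K(c):
    f=210/np.tan(np.radians(c["vertical_fov"])/2)
    return np.array([[f,0,c["cx"]],[0,f,c["cy"]],[0,0,1.]])
def ray(c,uv):
    p=cv2.undistortPoints(np.array(uv,float).reshape(-1,1,2),K(c),np.array(c["dist_coeffs"],float)).reshape(-1,2)
    d=np.c_[p,np.ones(len(p))]
    return R.from_quat(c["orientation"]).apply(d)
def onplane(c,uv,z):
    d=ray(c,uv); e=np.array(c["eye"]); s=(z-e[2])/d[:,2]
    return e+d*s[:,None]
def proj(c,P):
    P=np.atleast_2d(P); Rm=R.from_quat(c["orientation"])
    pc=Rm.inv().apply(P-np.array(c["eye"]))
    return cv2.projectPoints(pc,np.zeros(3),np.zeros(3),K(c),np.array(c["dist_coeffs"],float))[0].reshape(-1,2)
def cloud(c):
    h,w=c["z_map"].shape; uv=np.stack(np.meshgrid(np.arange(w),np.arange(h)),-1).reshape(-1,2)
    return (np.array(c["eye"])+ray(c,uv)*c["z_map"].reshape(-1,1)).reshape(h,w,3)
def save(c,n,box=None,s=1):
    im=c["color"]
    if box: u0,v0,u1,v1=box; im=im[v0:v1,u0:u1]
    im=cv2.resize(im,None,fx=s,fy=s,interpolation=cv2.INTER_CUBIC) if s!=1 else im
    cv2.imwrite("pics/"+n,im[...,::-1])
E
python3 - <<'E'
from h import *
o=observe();print(o)
for n in("scene","top"):
    c=camera(n);save(c,n+"0.png",None,1.4);pickle.dump(c,open(n+"0.pkl","wb"))
    print({k:v for k,v in c.items() if k not in("color","z_map")},(c["z_map"]==0).mean())
E
```

```text
pics
{'t': 0.0, 'q': array([ 1.42113359e+00,  3.59398908e-01,  1.10437791e-02, -3.36668538e-04,
       -1.22408027e+00, -2.88103599e-01]), 'qd': array([ 5.07132666e-04,  1.16933288e-03, -1.78064550e-03,  2.33831452e-04,
       -7.86670087e-04,  8.37012920e-06]), 'effort': array([ 3.85807380e-04, -5.83318448e+01,  2.93417966e+01,  6.93696544e+00,
       -6.00319632e-03,  2.83044244e-06]), 'eef_pos': array([0.28594616, 0.61084251, 0.19385181]), 'tool_rot': array([-0.15350882, -0.68964072,  0.69081242,  0.15365195]), 'wrist_force': array([ 0.24986288,  0.22639085, -0.58255602]), 'torque': array([ 0.04245943,  0.01669559, -0.0328054 ]), 'width': 1.0019341390854688}
{'vertical_fov': 53.84418912447231, 'cx': 285.0619029010898, 'cy': 212.2752229057308, 'dist_coeffs': array([0.02306622, 0.        , 0.        , 0.        , 0.        ]), 'eye': array([1.25927921, 0.39920099, 0.88222007]), 'orientation': array([ 0.4725223 ,  0.77346382, -0.36000084, -0.22107868])} 0.006309523809523809
{'vertical_fov': 48.512372623090855, 'cx': 278.8280085267807, 'cy': 212.08766443429784, 'dist_coeffs': array([-0.00174663,  0.        ,  0.        ,  0.        ,  0.        ]), 'eye': array([ 0.2115773 , -0.01400465,  1.35943556]), 'orientation': array([ 0.73705974, -0.66644421,  0.07592744, -0.08264432])} 0.0038095238095238095
```

View pics/scene0.png

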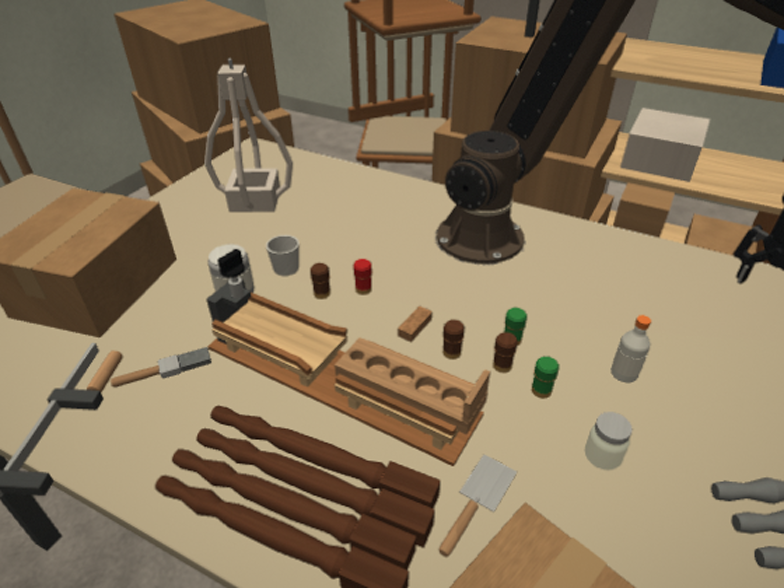

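View pics/top0.png

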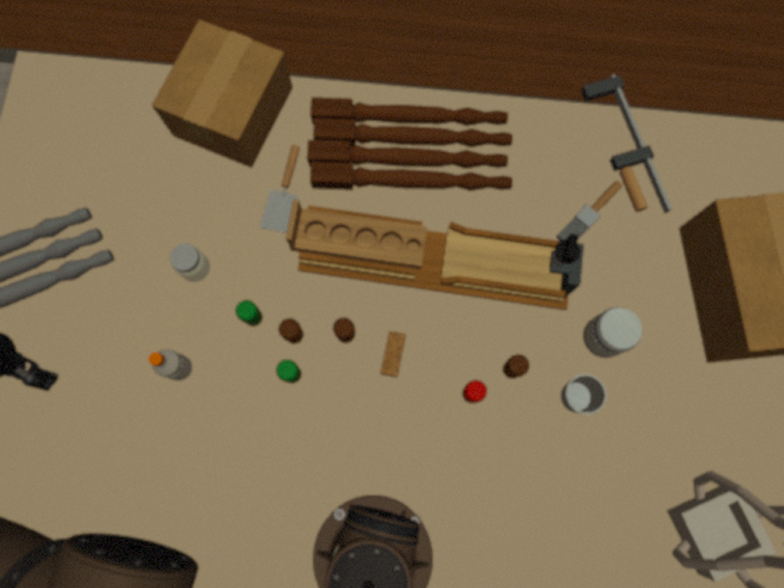

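Candidates (top view, 1.4x px). Dark brown feet at (290,330), (344,329) and (517,366). Green look-alikes at (248,312) and (288,371), and a red one at (475,391). The brown ones fit the description, so there are three feet. Next I'll check a close crop and measure.

```bash
cat > meas.py <<'E'
from h import *
def feet(c,zt=0.08,tol=0.012):
    P=cloud(c); im=c["color"].astype(int)
    dark=(im.max(-1)<110)&(im[...,0]>im[...,1])
    sat=(im[...,0]-im[...,1])
    hsv=cv2.cvtColor(c["color"],cv2.COLOR_RGB2HSV)
    m=((P[...,2]>zt-tol)&(P[...,2]<zt+tol)).astype(np.uint8)
    n,l,st,ce=cv2.connectedComponentsWithStats(m)
    out=[]
    for i in range(1,n):
        if 60<st[i,4]<700:
            mm=l==i
            cn,_=cv2.findContours(mm.astype(np.uint8),cv2.RETR_EXTERNAL,cv2.CHAIN_APPROX_NONE)
            (u,v),r=cv2.minEnclosingCircle(cn[0])
            p=P[mm]
            out.append((ce[i].round(1),st[i,4],np.median(im[mm],0),p.mean(0).round(4),onplane(c,[ce[i]],zt)[0].round(4),round(float(np.median(p[:,2])),4),(p.max(0)-p.min(0)).round(3)))
    return out
if __name__=="__main__":
    c=pickle.load(open("top0.pkl","rb"))
    for f in feet(c): print(*f)
    save(c,"crop_feet.png",(160,200,400,300),3)
    save(c,"crop_rack.png",(195,135,425,225),3.4)
    s=pickle.load(open("scene0.pkl","rb"))
    save(s,"crop_s.png",(140,160,360,340),3.5)
E
python3 meas.py
```

```text
[170.  87.] 380 [58. 40. 21.] [0.8537 0.3762 0.0802] [0.8533 0.3766 0.08  ] 0.0806 [0.208 0.252 0.024]
[259.8 153.7] 255 [122.  87.  45.] [0.6691 0.0852 0.0829] [0.6701 0.0853 0.08  ] 0.0828 [0.023 0.237 0.014]
[506.6 205.6] 450 [49. 34. 17.] [ 0.5878 -0.6258  0.08  ] [ 0.5866 -0.6261  0.08  ] 0.0804 [0.294 0.068 0.023]
[224.4 164.9] 153 [130.  99.  57.] [0.6276 0.1838 0.0759] [0.6262 0.1832 0.08  ] 0.0743 [0.035 0.038 0.023]
[359.8 170.5] 539 [113.  79.  39.] [ 0.6493 -0.2066  0.0773] [ 0.6484 -0.2063  0.08  ] 0.079 [0.055 0.226 0.019]
[242.3 167.6] 158 [127.  97.  56.] [0.6246 0.1314 0.0756] [0.6232 0.1309 0.08  ] 0.0745 [0.042 0.039 0.023]
[260.5 170. ] 157 [126.  96.  56.] [0.6227 0.0783 0.076 ] [0.6214 0.078  0.08  ] 0.0749 [0.037 0.038 0.023]
[278.6 172.7] 156 [129.  98.  57.] [0.62   0.0255 0.0751] [0.6184 0.0254 0.08  ] 0.0742 [0.036 0.041 0.023]
[131.1 184.1] 345 [126. 126. 116.] [0.5417 0.44   0.0825] [0.5423 0.4409 0.08  ] 0.0828 [0.058 0.058 0.022]
[342.2 189.3] 114 [150.  125.   74.5] [ 0.5905 -0.1612  0.0696] [ 0.5874 -0.16    0.08  ] 0.0692 [0.05  0.064 0.007]
[362.5 2
[... 498 characters left out ...]
.08  ] 0.0777 [0.041 0.041 0.016]
[124.5 262.3] 74 [92.  87.  74.5] [0.3194 0.4202 0.0815] [0.3195 0.4207 0.08  ] 0.0813 [0.051 0.039 0.024]
[369.5 260.9] 196 [74. 44. 21.] [ 0.3913 -0.2493  0.0782] [ 0.391 -0.249  0.08 ] 0.0787 [0.042 0.042 0.017]
[204.2 264.4] 200 [ 24.  105.5  38. ] [0.3361 0.2026 0.0774] [0.3358 0.2022 0.08  ] 0.0775 [0.043 0.042 0.017]
[418.9 281.2] 155 [125. 124. 109.] [ 0.3499 -0.3881  0.0735] [ 0.3491 -0.3862  0.08  ] 0.0733 [0.079 0.079 0.013]
[339.1 279.3] 199 [151.  19.  12.] [ 0.3327 -0.1696  0.0781] [ 0.3325 -0.1694  0.08  ] 0.0784 [0.042 0.042 0.015]
[513.6 409.4] 68 [142. 136. 117.] [ 0.0447 -0.6443  0.0709] [ 0.0459 -0.6398  0.08  ] 0.0707 [0.02  0.039 0.007]
```

View pics/crop_feet.png

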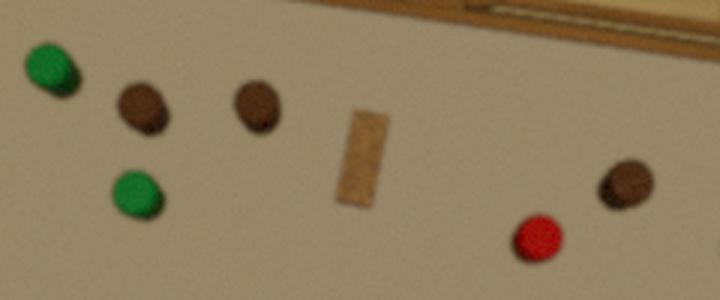

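View pics/crop_rack.png

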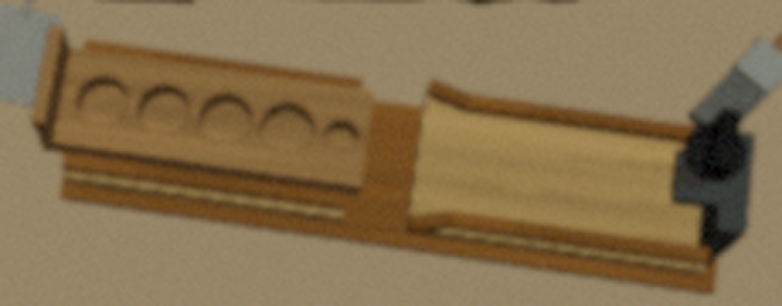

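View pics/crop_s.png

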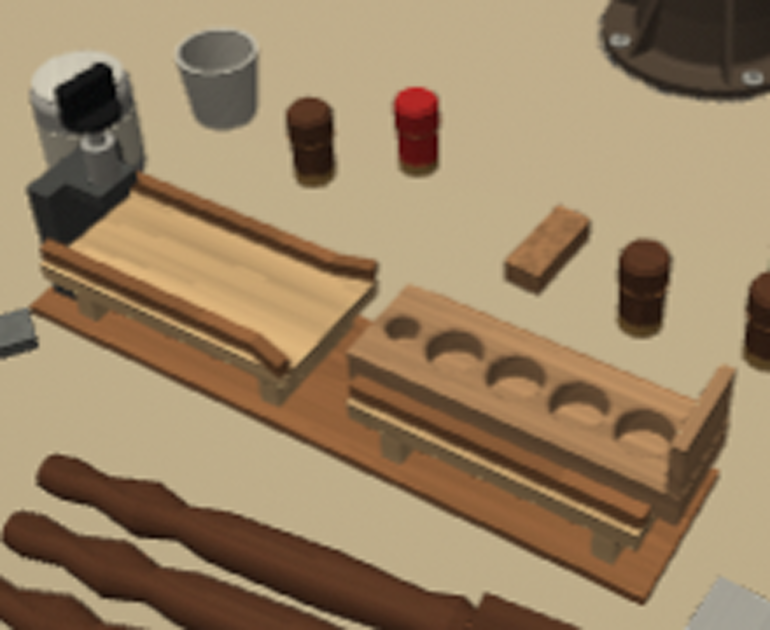

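```bash
cat > car.py <<'E'
from h import *
import sys
def carrier(c,top=0.1,ctr=None,n=4,verbose=1):
    P=cloud(c)
    m=(abs(P[...,2]-top)<0.006)&(P[...,0]>0.5)&(P[...,0]<0.75)&(P[...,1]>-0.45)&(P[...,1]<0.28)
    m=m.astype(np.uint8)
    nn,l,st,ce=cv2.connectedComponentsWithStats(m)
    i=1+np.argmax(st[1:,4]); mm=(l==i).astype(np.uint8)
    cn,h=cv2.findContours(mm,cv2.RETR_CCOMP,cv2.CHAIN_APPROX_NONE)
    res=[]
    for k,(ct,hh) in enumerate(zip(cn,h[0])):
        a=cv2.contourArea(ct)
        if hh[3]>=0 and a>25:
            w=onplane(c,ct.reshape(-1,2),top)[:,:2]
            e=cv2.fitEllipse((w*1000).astype(np.float32))
            res.append((np.array(e[0])/1000,e[1],a))
    out=max((ct for ct,hh in zip(cn,h[0]) if hh[3]<0),key=cv2.contourArea)
    w=onplane(c,out.reshape(-1,2),top)[:,:2]
    rect=cv2.minAreaRect((w*1000).astype(np.float32))
    return res,rect,np.median(P[mm>0][:,2])
for n in sys.argv[1:]:
    c=pickle.load(open(n,"rb"))
    r,rect,z=carrier(c); print(n,rect,z)
    for a in sorted(r,key=lambda a:a[0][1]): print(a[0].round(4),np.round(a[1],1),a[2])
    # lines
    b=np.array([a[0] for a in sorted(r,key=lambda a:a[0][1]) if a[2]>80])
    print("yaw from bores",np.degrees(np.arctan2(*(b[-1]-b[0]))), np.linalg.norm(np.diff(b,axis=0),axis=1))
E
python3 car.py top0.pkl scene0.pkl
python3 - <<'E'
from h import *
# rack: rails top z: stand 68/70+14 ; base board; steel stop & knob
for n in("top0.pkl","scene0.pkl"):
    c=pickle.load(open(n,"rb"));P=cloud(c)
    im=c["color"].astype(int)
    reg=(P[...,0]>0.45)&(P[...,0]<0.75)&(P[...,1]>-0.45)&(P[...,1]<-0.2)
    for nm,zl,zh in(("arm top",.12,.15),("knob top",.218,.236),("sleeve",.155,.17)):
        m=reg&(P[...,2]>zl)&(P[...,2]<zh); p=P[m]
        if len(p)>5:
            print(n,nm,len(p),p.mean(0).round(4),p.min(0).round(3),p.max(0).round(3)); print(cv2.minAreaRect((p[:,:2]*1000).astype(np.float32)))
    # receiving stand rails: z .075-.09, y -.27...-.03
    m=(P[...,2]>.077)&(P[...,2]<.088)&(P[...,1]<-0.09)&(P[...,1]>-0.28)&(P[...,0]>.5)&(P[...,0]<.72)
    p=P[m]
    for s in (p[:,0]>0.6,p[:,0]<0.6):
        q=p[s]; f=np.polyfit(q[:,1],q[:,0],1); print("rail",len(q),f, np.degrees(np.arctan(f[0])), np.std(q[:,0]-np.polyval(f,q[:,1])))
E
```

```text
top0.pkl ((615.1687622070312, 91.41131591796875), (268.7218017578125, 86.41697692871094), 87.22193908691406) 0.09858733828385602
[ 0.6108 -0.0213] [28.1 30.3] 76.5
[0.6122 0.0251] [43.6 45.4] 183.5
[0.6155 0.0765] [44.4 46.2] 188.0
[0.6176 0.1288] [45.7 46. ] 192.0
[0.6198 0.1807] [44.3 46.3] 186.0
yaw from bores 2.793510883391657 [0.05144912 0.05237555 0.05191979]
scene0.pkl ((622.6151733398438, 94.95381164550781), (271.4204406738281, 90.61267852783203), 87.50434112548828) 0.0997346475495231
[ 0.6178 -0.0161] [25.5 26.6] 54.0
[0.62   0.0293] [42.8 44.2] 161.0
[0.6221 0.081 ] [41.6 44.2] 166.0
[0.6247 0.1324] [42.  43.8] 175.5
yaw from bores 2.600613091984352 [0.05174169 0.05141996]
top0.pkl arm top 312 [ 0.5847 -0.3292  0.1278] [ 0.551 -0.356  0.12 ] [ 0.637 -0.292  0.15 ]
((595.3536376953125, -323.8223571777344), (62.301612854003906, 85.63224029541016), 87.37698364257812)
top0.pkl knob top 121 [ 0.5963 -0.3062  0.2256] [ 0.573 -0.318  0.218] [ 0.622 -0.296  0.232]
((597.2661743164062, -307.08740234375), (16.399452209472656, 48.43287658691406), 81.16643524169922)
top0.pkl sleeve 7 [
[... 351 characters left out ...]
-0.3199  0.129 ] [ 0.558 -0.354  0.12 ] [ 0.643 -0.29   0.15 ]
((600.7334594726562, -321.73333740234375), (63.6393928527832, 85.62535095214844), 87.0863265991211)
scene0.pkl knob top 99 [ 0.6042 -0.3032  0.2246] [ 0.58  -0.315  0.218] [ 0.626 -0.293  0.231]
((603.0881958007812, -304.3591003417969), (17.262454986572266, 46.28801345825195), 81.17797088623047)
scene0.pkl sleeve 57 [ 0.6057 -0.3017  0.1621] [ 0.588 -0.319  0.155] [ 0.615 -0.291  0.17 ]
((602.9364013671875, -304.4561462402344), (24.91966438293457, 24.633729934692383), 42.55498504638672)
rail 289 [0.07055749 0.67435379] 4.035957996450265 0.0044657461891015595
rail 247 [0.02435308 0.56012927] 1.3950530491065232 0.004663853538484207
```

Run:
```python
from h import *
from meas import feet
for n in("top0.pkl","scene0.pkl"):
    c=pickle.load(open(n,"rb"));P=cloud(c)
    t=P[(abs(P[...,2])<.012)&(P[...,0]>.2)&(P[...,0]<.5)&(abs(P[...,1])<.3)]
    A=np.c_[t[:,:2],np.ones(len(t))]; print(n,"table z=ax+by+c",np.linalg.lstsq(A,t[:,2],rcond=None)[0].round(4))
    im=c["color"].astype(int)
    dark=(im.max(-1)<100)&(P[...,2]>0.073)&(P[...,2]<.09)
    m=((P[...,2]>0.073)&(P[...,2]<.09)&(P[...,0]>.3)&(P[...,0]<.48)&(abs(P[...,1])<.33)).astype(np.uint8)
    nn,l,st,ce=cv2.connectedComponentsWithStats(m)
    for i in range(1,nn):
        if st[i,4]>60:
            ct,_=cv2.findContours((l==i).astype(np.uint8),0,cv2.CHAIN_APPROX_NONE)
            w=onplane(c,ct[0].reshape(-1,2),.0785)[:,:2]; e=cv2.fitEllipse((w*1000).astype(np.float32))
            print(ce[i].round(1),np.median(im[l==i],0),np.round(e[0],1),np.round(e[1],1))
c=pickle.load(open("top0.pkl","rb"));save(c,"base.png",(200,330,340,420),5)
c=pickle.load(open("scene0.pkl","rb"));save(c,"bases.png",(290,80,390,200),5)
```

```text
top0.pkl table z=ax+by+c [-0.0006 -0.0012 -0.0008]
[175.  221.7] [ 21. 103.  36.] [446.7 300. ] [39.  40.6]
[244.7 234.1] [75. 43. 21.] [431.1 101.6] [39.3 39.9]
[205.8 234.8] [74. 44. 21.] [418.4 209.2] [38.8 40.4]
[369.8 260.9] [74. 44. 21.] [ 391.6 -249.8] [39.2 40.6]
[203.9 264.4] [ 24. 106.  38.] [336.1 203. ] [38.5 40.4]
[339.2 279.2] [151.  18.  11.] [ 332.8 -169.8] [39.8 40.1]
scene0.pkl table z=ax+by+c [ 0.0023  0.0007 -0.0009]
[259. 189.] [175.  39.  36.] [ 340.8 -164.2] [38.8 45.4]
[228.2 192.1] [89. 55. 35.] [ 400.2 -244. ] [40.8 44.2]
[368.9 224.6] [ 51. 126.  60.] [344.3 207.3] [40.6 42.4]
[324.4 233.6] [89. 55. 36.] [439.  106.6] [40.1 44.3]
[361.7 242.9] [88. 55. 35.] [426.8 213.5] [39.9 43.1]
[390.9 260.6] [ 50. 125.  60.] [455.2 304.4] [40.9 42. ]
```

View pics/base.png

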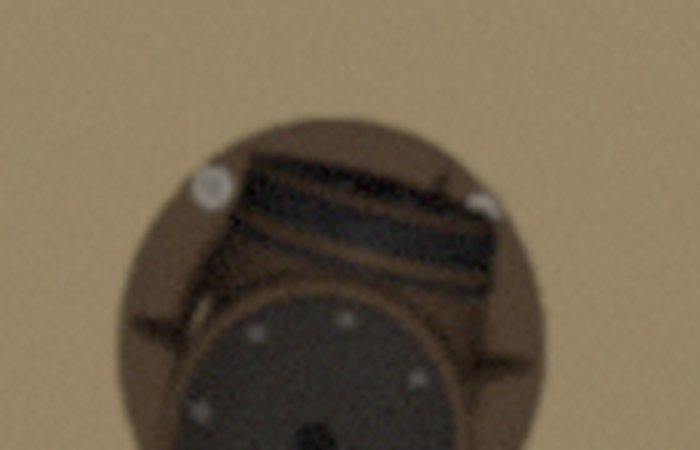

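Run:
```python
from h import *
for n,box in(("top0.pkl",(200,330,340,420)),("scene0.pkl",(290,120,390,200))):
    c=pickle.load(open(n,"rb"));P=cloud(c);im=c["color"].astype(int)
    m=(im.sum(-1)<(260 if n[0]=="t" else 300)).astype(np.uint8)
    M=np.zeros_like(m);u0,v0,u1,v1=box;M[v0:v1,u0:u1]=m[v0:v1,u0:u1]
    ct=max(cv2.findContours(M,0,cv2.CHAIN_APPROX_NONE)[0],key=cv2.contourArea).reshape(-1,2)
    for z in(0.0,0.01,.015,0.02):
        w=onplane(c,ct,z)[:,:2]
        if n[0]=="t": w=w[(ct[:,1]<385)&(ct[:,1]>345)]
        else: w=w[(ct[:,1]>168)]
        A=np.c_[2*w,np.ones(len(w))];x=np.linalg.lstsq(A,(w**2).sum(1),rcond=None)[0]
        r=np.sqrt(x[2]+x[0]**2+x[1]**2); d=np.linalg.norm(w-x[:2],axis=1)-r
        print(n,z,x[:2].round(4),r.round(4),d.std().round(5),len(w))
    u=proj(c,[[0,0,0.01]]);print(u)
    print([P[int(v),int(u)].round(3) for u,v in ([(230,380),(300,395),(266,356)] if n[0]=="t" else [(315,172),(370,175),(340,182)])])
```

```text
top0.pkl 0.0 [ 0.0048 -0.0033] 0.1078 0.00611 117
top0.pkl 0.01 [ 0.0064 -0.0034] 0.107 0.00607 117
top0.pkl 0.015 [ 0.0071 -0.0034] 0.1066 0.00605 117
top0.pkl 0.02 [ 0.0079 -0.0034] 0.1062 0.00602 117
[[265.05037599 397.46234412]]
[array([0.036, 0.1  , 0.015]), array([ 0.016, -0.094,  0.013]), array([0.108, 0.009, 0.01 ])]
scene0.pkl 0.0 [ 0.     -0.0005] 0.1157 0.00188 76
scene0.pkl 0.01 [0.0143 0.004 ] 0.1144 0.00186 76
scene0.pkl 0.015 [0.0214 0.0062] 0.1137 0.00185 76
scene0.pkl 0.02 [0.0286 0.0085] 0.1131 0.00184 76
[[342.65657564 167.27105292]]
[array([ 0.078, -0.079,  0.011]), array([0.005, 0.108, 0.013]), array([0.098, 0.027, 0.014])]
```

View pics/bases.png

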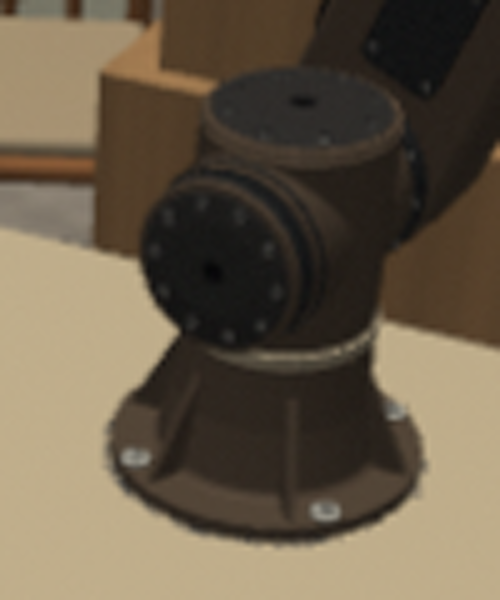

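```bash
cat > plan.py <<'E'
from h import *
import sys
# python plan.py x y z yawdeg : jaw (tool z) axis along (cos yaw, sin yaw) mod 180, tool y down
def go(x,y,z,yaw=None,quiet=0):
    o=observe(); Rm=R.from_quat(o["tool_rot"]).as_matrix(); p=o["eef_pos"]
    cur=np.degrees(np.arctan2(Rm[1,2],Rm[0,2]))
    if yaw is None: yaw=cur
    d=(yaw-cur+90)%180-90
    a=np.radians(cur+d); zc=np.array([np.cos(a),np.sin(a),0]); yc=np.array([0,0,-1.]); xc=np.cross(yc,zc)
    T=np.stack([xc,yc,zc],1)
    rv=R.from_matrix(Rm.T@T).as_rotvec()/(np.pi/4)
    sh=Rm.T@(np.array([x,y,z])-p)/0.1
    print("t %.2f pos"%o["t"],p.round(4),"yaw %.1f"%cur,"q6 %.2f w %.3f"%(o["q"][5],o["width"]),"F",o["wrist_force"].round(1))
    print("  shift",sh.round(3),"turn",rv.round(3))
if __name__=="__main__":
    a=[float(v) for v in sys.argv[1:]]; go(*a)
E
python3 plan.py 0.435 0.104 0.2 -2.7; python3 -c "
from h import *
o=observe();print(R.from_quat(o['tool_rot']).as_matrix().round(3))"
```

```text
t 0.10 pos [0.286  0.6109 0.194 ] yaw -115.1 q6 -0.29 w 0.999 F [ 0.1 -0.4 -0.9]
  shift [-3.499 -0.054  3.959] turn [-2.000e-03  1.502e+00 -1.000e-03]
[[-0.906 -0.    -0.424]
 [ 0.424 -0.001 -0.906]
 [-0.    -1.     0.001]]
```

>>> step_arm:
  commands:
    - [[-0.9,0,0.98,0,0,0,1],[-0.9,0,0.98,0,0,0,1],[-0.9,0,0.98,0,0,0,1],[-0.9,0,0.98,0,0,0,1],[-0.9,0,0.98,0,0,0,1],[-0.9,0,0.98,0,0,0,1],[-0.9,0,0.98,0,0,0,1],[-0.9,0,0.98,0,0,0,1],[-0.9,0,0.98,0,0,0,1],[-0.9,0,0.98,0,0,0,1]]

```text
t: 0.93
eef_pos: [0.3258, 0.485, 0.1943]
tool_rot: [-0.153, -0.69, 0.691, 0.153]
wrist_force: [-0.6, -0.3, 0.7]
width: 0.999
```

>>> step_arm:
  commands:
    - [[-0.9,0,0.98,0,0,0,1],[-0.9,0,0.98,0,0,0,1],[-0.9,0,0.98,0,0,0,1],[-0.9,0,0.98,0,0,0,1],[-0.9,0,0.98,0,0,0,1],[-0.9,0,0.98,0,0,0,1],[-0.9,0,0.98,0,0,0,1],[-0.9,0,0.98,0,0,0,1],[-0.9,0,0.98,0,0,0,1],[-0.9,0,0.98,0,0,0,1]]

```text
t: 1.77
eef_pos: [0.3658, 0.3582, 0.1945]
tool_rot: [-0.153, -0.69, 0.691, 0.153]
wrist_force: [-0.2, 0.7, -0.3]
width: 0.998
```

>>> step_arm:
  commands:
    - [[-0.9,0,0.98,0,0.7,0,1],[-0.9,0,0.98,0,0.7,0,1],[-0.9,0,0.98,0,0.7,0,1],[-0.9,0,0.98,0,0.7,0,1],[-0.9,0,0.98,0,0.7,0,1],[-0.9,0,0.98,0,0.7,0,1],[-0.9,0,0.98,0,0.7,0,1],[-0.9,0,0.98,0,0.7,0,1],[-0.9,0,0.98,0,0.7,0,1],[-0.9,0,0.98,0,0.7,0,1]]

```text
t: 2.6
eef_pos: [0.4059, 0.2311, 0.1947]
tool_rot: [-0.335, -0.623, 0.623, 0.335]
wrist_force: [0.5, 0.0, 0.5]
width: 1.001
```

```bash
python3 plan.py 0.435 0.104 0.2 -2.7
```

```text
t 2.60 pos [0.4059 0.2311 0.1947] yaw -146.5 q6 -0.36 w 1.001 F [0.5 0.  0.5]
  shift [-1.22  -0.053  0.459] turn [-0.     0.805 -0.   ]
```

Run:
```python
from h import *
o=observe();p=o["eef_pos"]
for n in("scene","top"):
    c=camera(n);pickle.dump(c,open(n+"1.pkl","wb"))
    u=proj(c,[p])[0];print(n,u)
    u0,v0=int(u[0])-50,int(u[1])-50
    im=c["color"].copy()
    cv2.imwrite("pics/%s1.png"%n,cv2.resize(im[v0:v0+100,u0:u0+100],None,fx=5.8,fy=5.8,interpolation=2)[...,::-1])
```

```text
scene [376.06046619 208.11941941]
top [189.67413168 230.71120486]
```

View pics/scene1.png

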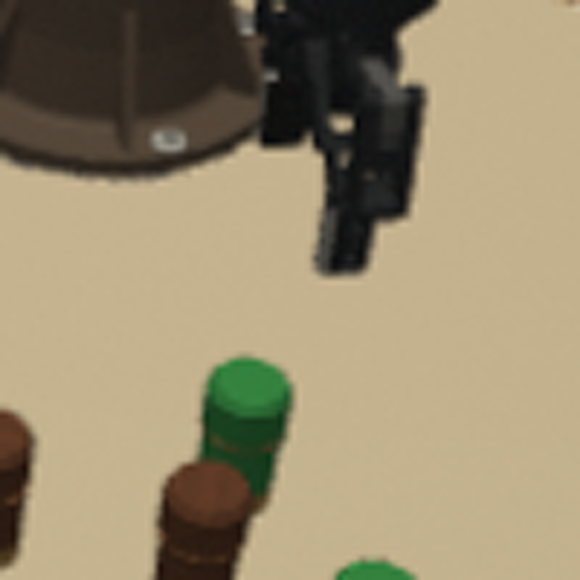

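View pics/top1.png

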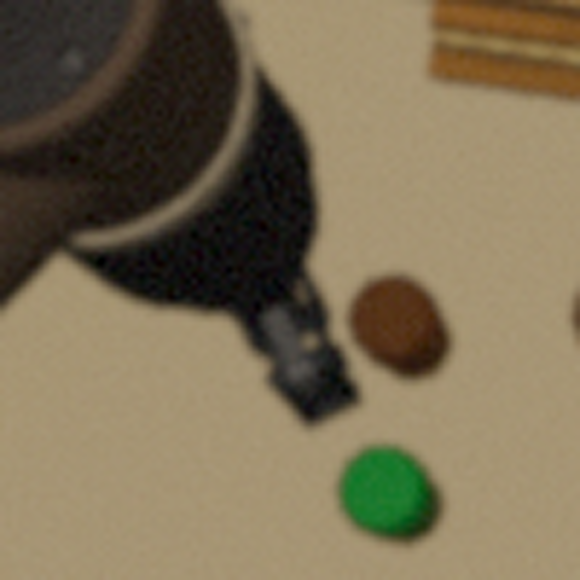

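Run:
```python
from h import *
o=observe();p=o["eef_pos"];Rm=R.from_quat(o["tool_rot"]).as_matrix()
xa,ya,za=Rm.T
for n in("scene","top"):
    c=pickle.load(open(n+"1.pkl","rb"));u=proj(c,[p])[0];u0,v0=int(u[0])-50,int(u[1])-50
    for nm,s in(("+",1),("-",-1)):
        print(n,nm,[((proj(c,[p-0.013*ya+s*b*za+a*xa])[0]-[u0,v0])*5.8).round(0).tolist() for b in(0.0425,0.057) for a in(-.011,.011)])
```

```text
scene + [[245.0, 212.0], [292.0, 209.0], [237.0, 193.0], [283.0, 190.0]]
scene - [[297.0, 331.0], [346.0, 328.0], [306.0, 353.0], [356.0, 349.0]]
top + [[354.0, 363.0], [308.0, 386.0], [369.0, 392.0], [322.0, 416.0]]
top - [[270.0, 192.0], [224.0, 215.0], [256.0, 164.0], [210.0, 186.0]]
```

Run:
```python
from h import *
o=observe();p=o["eef_pos"];Rm=R.from_quat(o["tool_rot"]).as_matrix()
for n in("scene","top"):
    c=pickle.load(open(n+"1.pkl","rb"));P=cloud(c)
    m=(np.linalg.norm(P-p,axis=-1)<0.11)&(P[...,2]>0.15)
    q=(P[m]-p)@Rm*1000
    print(n,m.sum())
    for y in range(-90,30,10):
        s=q[(q[:,1]>=y)&(q[:,1]<y+10)]
        for sg in(-1,1):
            t=s[s[:,2]*sg>0]
            if len(t)>3: print(y,sg,len(t),"x",t[:,0].min().round(),t[:,0].max().round(),"z",t[:,2].min().round(),t[:,2].max().round())
```

```text
scene 224
-90 -1 11 x -11.0 6.0 z -59.0 -45.0
-90 1 24 x -12.0 6.0 z 39.0 52.0
-80 -1 31 x -12.0 6.0 z -58.0 -46.0
-80 1 24 x -11.0 6.0 z 40.0 48.0
-70 -1 33 x -11.0 10.0 z -61.0 -47.0
-70 1 26 x -12.0 11.0 z 39.0 45.0
-60 -1 21 x -11.0 10.0 z -57.0 -42.0
-60 1 27 x -11.0 9.0 z 39.0 47.0
top 6
```

>>> step_arm:
  commands:
    - [[0,0,0,0,0,0,-1],[0,0,0,0,0,0,-1],[0,0,0,0,0,0,-1],[0,0,0,0,0,0,-1],[0,0,0,0,0,0,-1],[0,0,0,0,0,0,-1],[0,0,0,0,0,0,-1],[0,0,0,0,0,0,-1],[0,0,0,0,0,0,-1],[0,0,0,0,0,0,-1]]

```text
t: 3.53
eef_pos: [0.4061, 0.2306, 0.1948]
tool_rot: [0.335, 0.623, -0.623, -0.335]
wrist_force: [0.3, -0.1, 0.6]
width: 0.002
```

```bash
cat > grip.py <<'E'
from h import *
import sys
t=sys.argv[1]
o=observe();p=o["eef_pos"];Rm=R.from_quat(o["tool_rot"]).as_matrix();print(p,o["width"])
for n in("scene","top"):
    c=camera(n);pickle.dump(c,open(n+t+".pkl","wb"));P=cloud(c)
    m=(np.linalg.norm(P-p,axis=-1)<0.11)&(P[...,2]>p[2]-.04)
    q=(P[m]-p)@Rm*1000
    print(n,m.sum())
    for y in range(-90,30,10):
        s=q[(q[:,1]>=y)&(q[:,1]<y+10)]
        if len(s)>2: print(y,len(s),"x",s[:,0].min().round(),s[:,0].max().round(),"z",s[:,2].min().round(),s[:,2].max().round())
    u=proj(c,[p])[0];u0,v0=int(u[0])-50,int(u[1])-50
    im=c["color"][v0:v0+100,u0:u0+100]
    cv2.imwrite("pics/%s%s.png"%(n,t),cv2.resize(im,None,fx=5.8,fy=5.8,interpolation=2)[...,::-1])
E
python3 grip.py 2
```

```text
[0.40605712 0.2305675  0.19480554] 0.0016609864314274406
scene 226
-90 46 x -14.0 10.0 z -35.0 29.0
-80 9 x -13.0 -7.0 z -16.0 6.0
-70 32 x -12.0 7.0 z -16.0 12.0
-60 32 x -11.0 11.0 z -17.0 6.0
-50 27 x -12.0 9.0 z -15.0 5.0
-40 4 x -10.0 9.0 z -6.0 2.0
top 24
-90 7 x -13.0 -8.0 z 14.0 34.0
-50 3 x -11.0 -8.0 z 9.0 9.0
```

View pics/scene2.png

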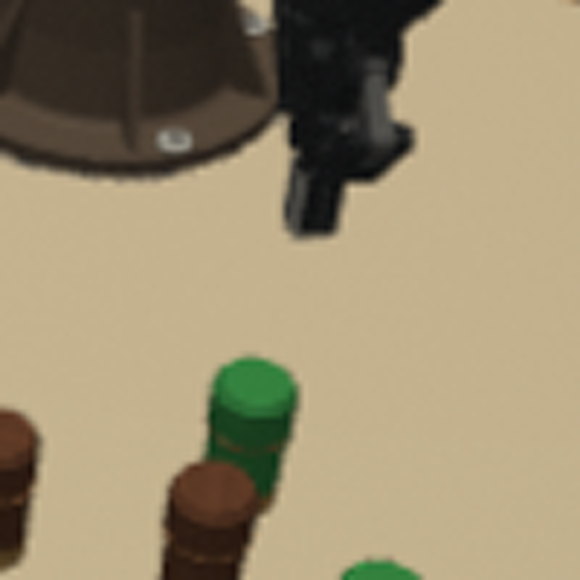

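View pics/top2.png

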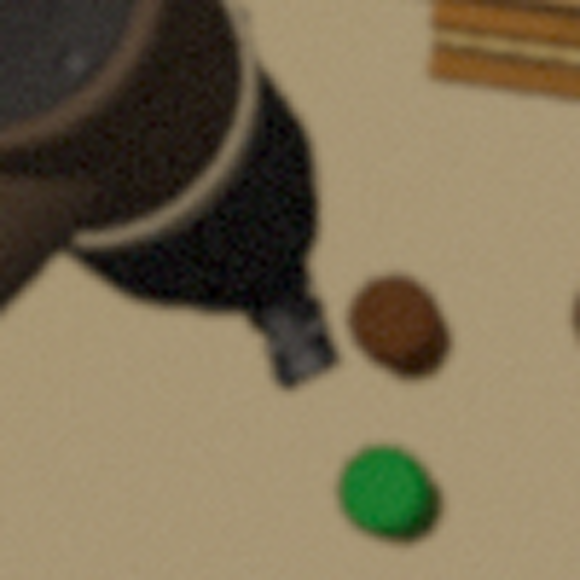

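```bash
python3 plan.py 0.49 0.155 0.06 -2.7
```

```text
t 3.63 pos [0.4061 0.2306 0.1948] yaw -146.6 q6 -0.36 w 0.000 F [0.3 0.9 0.5]
  shift [-1.093  1.348 -0.285] turn [-0.     0.803  0.   ]
```

>>> step_arm:
  commands:
    - [[-1,0,-0.28,0,0.2,0,-1],[-1,0,-0.28,0,0.4,0,-1],[-1,0,-0.28,0,0.6,0,-1],[-1,0.2,-0.28,0,0.8,0,-1],[-1,0.4,-0.28,0,0.8,0,-1],[-1,0.6,-0.28,0,0.8,0,-1],[-1,0.9,-0.28,0,0.8,0,-1],[-1,0.9,-0.28,0,0.8,0,-1],[-1,0.9,-0.28,0,0.8,0,-1],[-1,0.9,-0.28,0,0.8,0,-1]]

```text
t: 4.47
eef_pos: [0.4853, 0.1629, 0.1061]
tool_rot: [0.511, 0.489, -0.488, -0.511]
wrist_force: [0.1, 0.5, 0.4]
width: 0.001
```

```bash
python3 grip.py 3;python3 plan.py 0.49 0.155 0.06 -2.7
```

```text
[0.48526828 0.16288394 0.10607063] 0.0012030048037277859
scene 624
-90 32 x -8.0 14.0 z -33.0 33.0
-80 5 x 11.0 13.0 z -11.0 7.0
-70 21 x -5.0 12.0 z -15.0 2.0
-60 30 x -10.0 12.0 z -17.0 5.0
-50 19 x -6.0 12.0 z -16.0 5.0
-40 4 x -3.0 9.0 z -8.0 -5.0
0 120 x -51.0 45.0 z -110.0 -95.0
20 239 x -78.0 67.0 z -84.0 83.0
top 684
-90 9 x -14.0 -5.0 z 15.0 38.0
-60 3 x -13.0 -6.0 z 9.0 15.0
-50 4 x -13.0 -8.0 z -0.0 9.0
0 71 x -54.0 0.0 z -109.0 -92.0
10 38 x -69.0 -0.0 z -108.0 61.0
20 376 x -84.0 64.0 z -94.0 89.0
t 4.57 pos [0.4856 0.1633 0.1066] yaw 177.4 q6 -0.75 w 0.002 F [ 0.7  0.2 -0.1]
  shift [-0.082  0.466 -0.047] turn [0.003 0.003 0.002]
```

View pics/scene3.png

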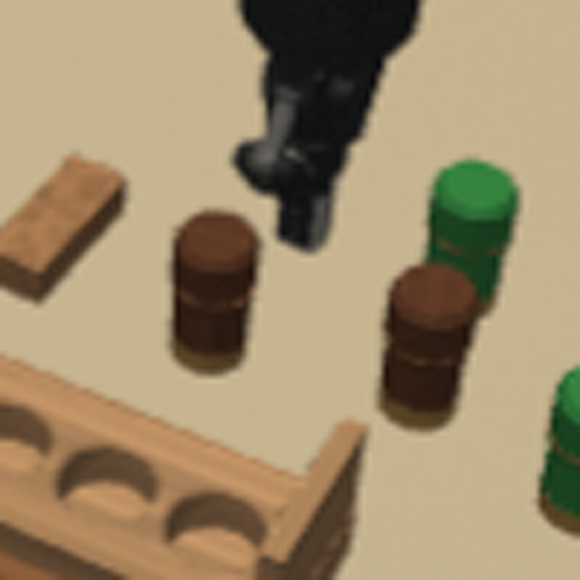

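View pics/top3.png

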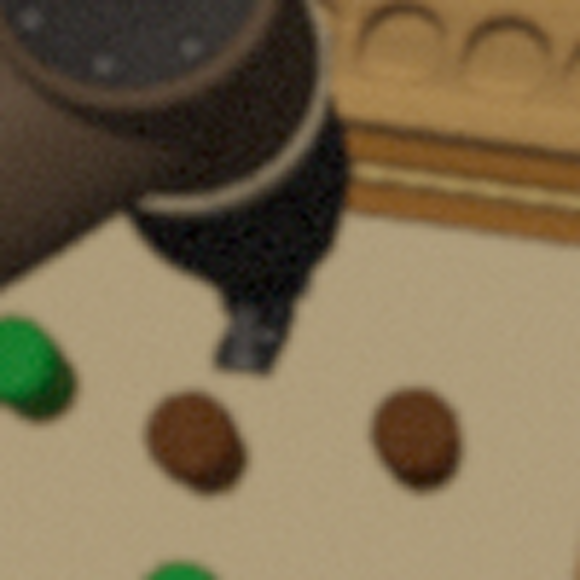

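>>> step_arm:
  commands:
    - [[0,0.1,0,0,0,0,-1],[0,0.2,0,0,0,0,-1],[0,0.3,0,0,0,0,-1],[0,0.4,0,0,0,0,-1],[0,0.5,0,0,0,0,-1],[0,0.6,0,0,0,0,-1],[0,0.7,0,0,0,0,-1],[0,0.8,0,0,0,0,-1],[0,0.86,0,0,0,0,-1],[0,0.86,0,0,0,0,-1]]

```text
t: 5.4
eef_pos: [0.4837, 0.1619, 0.0171]
tool_rot: [-0.511, -0.488, 0.49, 0.511]
wrist_force: [0.0, -0.7, -0.1]
width: 0.003
```

```bash
python3 grip.py 4;python3 plan.py 0.49 0.155 0.06 -2.7
```

```text
[0.48365412 0.16189344 0.01711014] 0.0027697848919406016
scene 2334
-90 27 x -6.0 14.0 z -35.0 36.0
-80 4 x -5.0 13.0 z -9.0 3.0
-70 200 x -78.0 67.0 z -84.0 78.0
-60 129 x -79.0 69.0 z -16.0 73.0
-50 81 x -75.0 70.0 z -15.0 67.0
-40 64 x -73.0 70.0 z -7.0 62.0
-30 49 x -75.0 69.0 z 24.0 62.0
-20 57 x -73.0 68.0 z 26.0 61.0
-10 62 x -72.0 68.0 z 25.0 65.0
0 76 x -72.0 67.0 z -90.0 69.0
10 1479 x -108.0 109.0 z -83.0 109.0
20 68 x -102.0 105.0 z -57.0 104.0
top 2813
-90 5 x -13.0 -6.0 z 16.0 27.0
-70 193 x -79.0 62.0 z -87.0 82.0
-60 163 x -83.0 65.0 z -80.0 85.0
-50 48 x -83.0 45.0 z -82.0 88.0
-40 28 x -83.0 49.0 z -75.0 88.0
-20 11 x -72.0 45.0 z 63.0 86.0
-10 19 x -81.0 49.0 z 54.0 87.0
0 89 x -93.0 70.0 z -86.0 90.0
10 1627 x -108.0 109.0 z -85.0 108.0
20 618 x -106.0 106.0 z -71.0 107.0
t 5.50 pos [0.4845 0.1625 0.0186] yaw 177.4 q6 -0.75 w 0.000 F [-0.2 -0.5  0.1]
  shift [-0.073 -0.414 -0.058] turn [-0.     0.003 -0.001]
```

View pics/scene4.png

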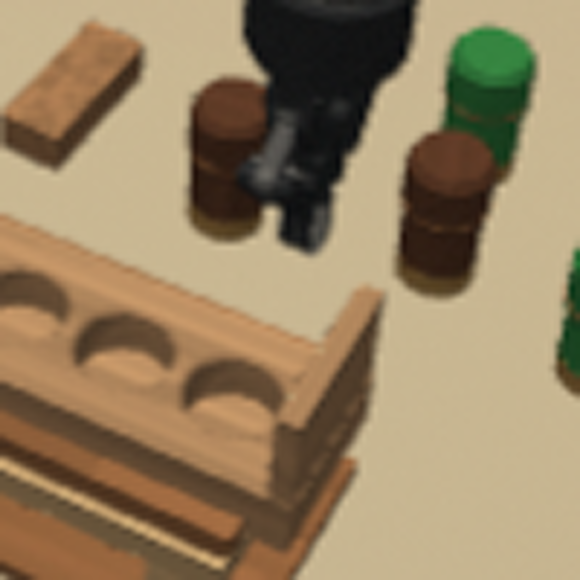

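View pics/top4.png

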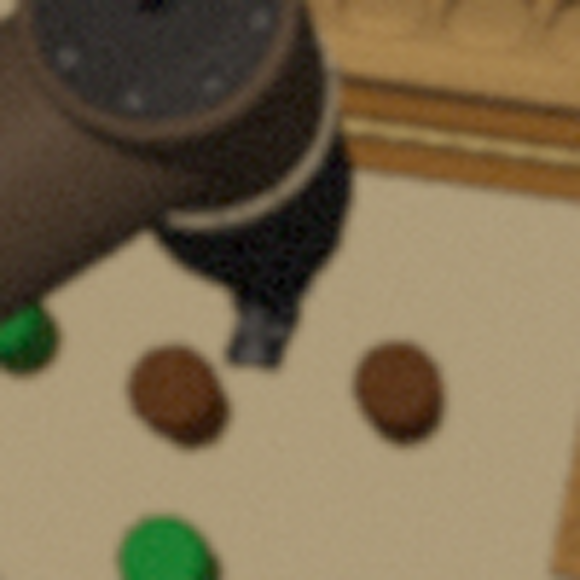

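>>> step_arm:
  commands:
    - [[0,0.03,0,0,0,0,-1],[0,0.06,0,0,0,0,-1],[0,0.09,0,0,0,0,-1],[0,0.12,0,0,0,0,-1],[0,0.14,0,0,0,0,-1],[0,0.16,0,0,0,0,-1],[0,0.18,0,0,0,0,-1],[0,0.2,0,0,0,0,-1],[0,0.21,0,0,0,0,-1],[0,0.21,0,0,0,0,-1]]

```text
t: 6.33
eef_pos: [0.4844, 0.1624, -0.0025]
tool_rot: [-0.511, -0.488, 0.489, 0.511]
wrist_force: [0.3, -0.8, 0.3]
width: -0.005
```

```bash
python3 plan.py 0.435 0.104 0.09 -2.7
```

```text
t 6.33 pos [ 0.4844  0.1624 -0.0025] yaw 177.4 q6 -0.75 w -0.005 F [ 0.3 -0.8  0.3]
  shift [-0.606 -0.924  0.467] turn [-0.     0.002 -0.   ]
```

>>> step_arm:
  commands:
    - [[0,-0.4,0,0,0,0,1],[0,-0.7,0,0,0,0,1],[0,-0.92,0,0,0,0,1],[-0.2,-0.92,0.1,0,0,0,1],[-0.4,-0.92,0.3,0,0,0,1],[-0.6,-0.92,0.47,0,0,0,1],[-0.6,-0.92,0.47,0,0,0,1],[-0.6,-0.92,0.47,0,0,0,1],[-0.6,-0.92,0.47,0,0,0,1],[-0.6,-0.92,0.47,0,0,0,1]]

```text
t: 7.17
eef_pos: [0.4356, 0.1053, 0.09]
tool_rot: [0.511, 0.489, -0.488, -0.511]
wrist_force: [-0.0, 0.0, 0.5]
width: 0.999
```

```bash
python3 grip.py 5;python3 plan.py 0.435 0.104 0.0 -2.7
```

```text
[0.43555755 0.10528917 0.09001398] 0.9992419232703823
scene 480
-90 24 x -0.0 13.0 z -55.0 52.0
-80 41 x -10.0 12.0 z -58.0 45.0
-70 51 x -8.0 12.0 z -58.0 47.0
-60 30 x -8.0 12.0 z -55.0 50.0
-50 3 x -6.0 3.0 z -49.0 48.0
0 70 x -16.0 109.0 z -21.0 31.0
10 145 x -19.0 109.0 z -25.0 34.0
20 53 x -20.0 106.0 z -24.0 5.0
top 162
0 28 x -22.0 102.0 z -6.0 37.0
10 93 x -24.0 103.0 z -11.0 41.0
20 15 x -24.0 96.0 z 7.0 41.0
t 7.27 pos [0.4353 0.1052 0.0897] yaw 177.4 q6 -0.72 w 0.997 F [-0.6  0.6 -0.3]
  shift [-0.012  0.897  0.003] turn [-0.     0.003 -0.   ]
```

View pics/scene5.png

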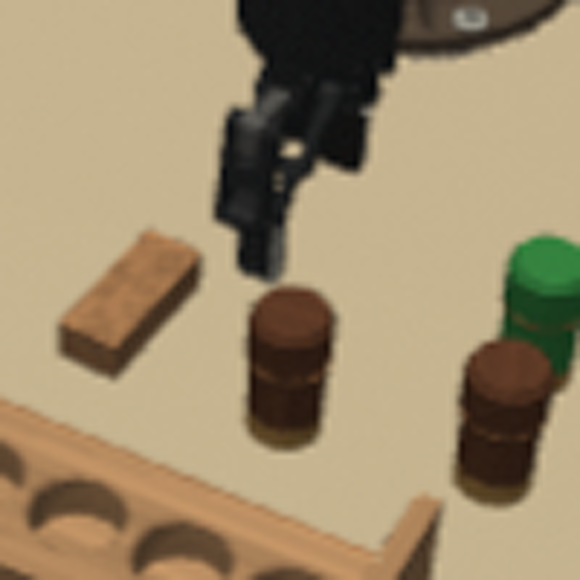

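>>> step_arm:
  commands:
    - [[0,0.2,0,0,0,0,1],[0,0.4,0,0,0,0,1],[0,0.6,0,0,0,0,1],[0,0.8,0,0,0,0,1],[0,0.9,0,0,0,0,1],[0,0.9,0,0,0,0,1],[0,0.9,0,0,0,0,-1],[0,0.9,0,0,0,0,-1],[0,0.9,0,0,0,0,-1],[0,0.9,0,0,0,0,-1]]

```text
t: 8.1
eef_pos: [0.4354, 0.1052, 0.0008]
tool_rot: [0.511, 0.489, -0.488, -0.511]
wrist_force: [-3.0, 0.0, 9.0]
width: 0.505
```

```bash
python3 grip.py 6|tail -3;python3 plan.py 0.435 0.104 0.0 -2.7
```

```text
-10 645 x -105.0 98.0 z -108.0 110.0
0 1736 x -107.0 99.0 z -106.0 110.0
10 4 x -59.0 -9.0 z -86.0 85.0
t 8.20 pos [0.4354 0.1052 0.0009] yaw 177.4 q6 -0.72 w 0.504 F [-1.8  0.4  3.6]
  shift [-0.012  0.009  0.003] turn [0.002 0.003 0.001]
```

View pics/scene6.png

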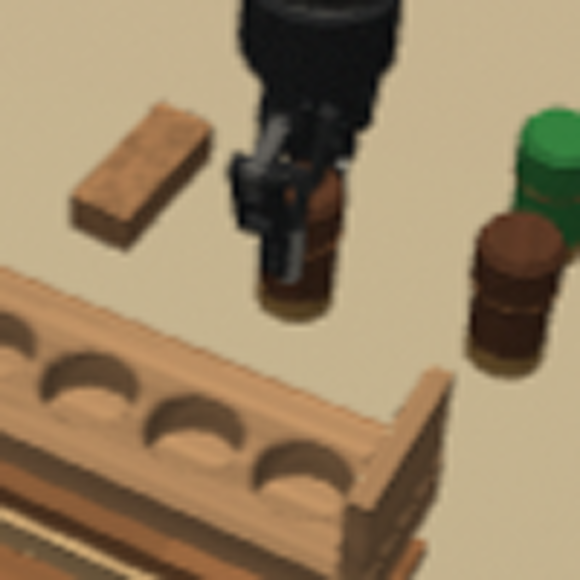

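>>> step_arm:
  commands:
    - [[0,-0.2,0,0,0,0,-1],[0,-0.4,0,0,0,0,-1],[0,-0.6,0,0,0,0,-1],[0,-0.8,0,0,0,0,-1],[0,-1,0,0,0,0,-1],[0,-1,0,0,0,0,-1],[0,-1,0,0,0,0,-1],[0,-1,0,0,0,0,-1],[0,-1,0,0,0,0,-1],[0,-1,0,0,0,0,-1]]

```text
t: 9.03
eef_pos: [0.4342, 0.1043, 0.0989]
tool_rot: [-0.511, -0.488, 0.489, 0.511]
wrist_force: [-0.1, 0.8, -2.0]
width: 0.501
```

```bash
python3 plan.py 0.6188 0.0798 0.17 -2.7
```

```text
t 9.03 pos [0.4342 0.1043 0.0989] yaw 177.4 q6 -0.72 w 0.501 F [-0.1  0.8 -2. ]
  shift [-0.162 -0.713 -1.854] turn [-0.002  0.002 -0.001]
```

>>> step_arm:
  commands:
    - [[0,-0.3,0,0,0,0,-1],[0,-0.6,-0.1,0,0,0,-1],[0,-0.71,-0.3,0,0,0,-1],[-0.1,-0.71,-0.5,0,0,0,-1],[-0.16,-0.71,-0.8,0,0,0,-1],[-0.16,-0.71,-1,0,0,0,-1],[-0.16,-0.71,-1,0,0,0,-1],[-0.16,-0.71,-1,0,0,0,-1],[-0.16,-0.71,-1,0,0,0,-1],[-0.16,-0.71,-1,0,0,0,-1]]

```text
t: 9.87
eef_pos: [0.5332, 0.0842, 0.1703]
tool_rot: [-0.511, -0.488, 0.489, 0.511]
wrist_force: [-0.5, 0.1, -1.3]
width: 0.5
```

>>> step_arm:
  commands:
    - [[0,0,-0.3,0,0,0,-1],[0,0,-0.6,0,0,0,-1],[0,0,-0.85,0,0,0,-1],[0,0,-0.85,0,0,0,-1],[0,0,-0.85,0,0,0,-1],[0,0.2,-0.85,0,0,0,-1],[0,0.4,-0.85,0,0,0,-1],[0,0.5,-0.85,0,0,0,-1],[0,0.5,-0.85,0,0,0,-1],[0,0.5,-0.85,0,0,0,-1]]

```text
t: 10.7
eef_pos: [0.6183, 0.0805, 0.1212]
tool_rot: [0.511, 0.489, -0.489, -0.511]
wrist_force: [0.2, -0.5, -0.9]
width: 0.499
```

```bash
python3 grip.py 7|tail -1;python3 plan.py 0.6188 0.0798 0.08 -2.7
```

```text
20 1084 x -107.0 103.0 z -41.0 46.0
t 10.80 pos [0.6195 0.0807 0.1223] yaw 177.5 q6 -0.49 w 0.498 F [ 0.4 -0.3 -1.8]
  shift [-0.01   0.423  0.007] turn [0.002 0.003 0.001]
```

View pics/scene7.png

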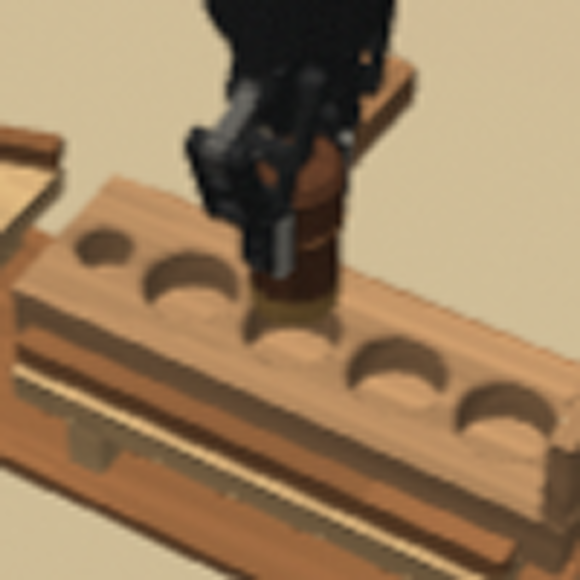

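View pics/top7.png

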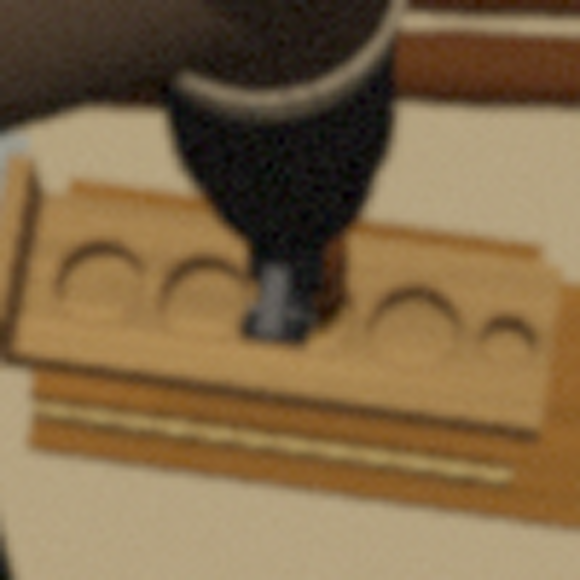

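```bash
cat > chk.py <<'E'
from h import *
import sys
t,bx,by,zf=sys.argv[1],*map(float,sys.argv[2:5])
o=observe();p=o["eef_pos"]
c=pickle.load(open("scene%s.pkl"%t,"rb"));u=proj(c,[p])[0];u0,v0=int(u[0])-50,int(u[1])-50
a=np.linspace(0,2*np.pi,73)
for z,r in((zf,.02),(.1,.0215)):
    q=(proj(c,np.c_[bx+r*np.cos(a),by+r*np.sin(a),z+0*a])-[u0,v0])*5.8
    print(z,"u",q[:,0].min().round(),q[:,0].max().round(),"v",q[:,1].min().round(),q[:,1].max().round())
    im=cv2.imread("pics/scene%s.png"%t); cv2.polylines(im,[q.astype(int)],True,(0,255,0) if r==.02 else (255,255,0),1); cv2.imwrite("pics/scene%s.png"%t,im)
E
cp pics/scene7.png pics/scene7b.png; cp scene7.pkl scene7b.pkl; python3 chk.py 7b 0.6221 0.081 0.121
```

```text
0.121 u 246.0 338.0 v 264.0 332.0
0.1 u 243.0 341.0 v 294.0 368.0
```

View pics/scene7b.png

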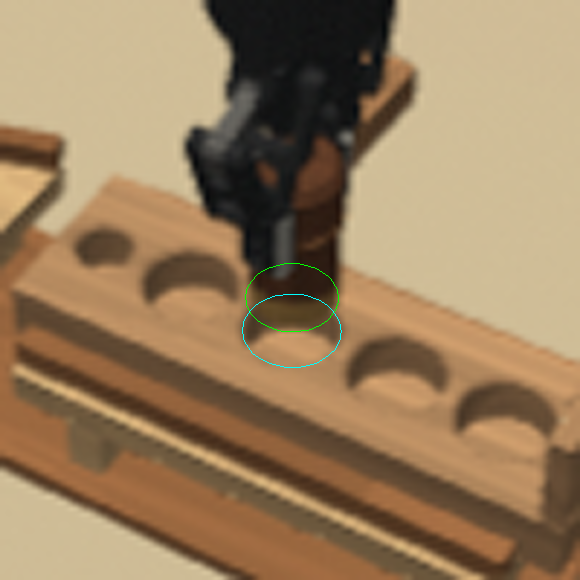

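Run:
```python
from h import *
c=pickle.load(open("scene7.pkl","rb"));print(proj(c,[[.6195,.0807,.1223]]))
u,v=proj(c,[[.6221,.081,.11]])[0].astype(int);print(u,v)
im=c["color"][v-22:v+18,u-25:u+25];im=np.clip(im*1.5,0,255).astype(np.uint8)
cv2.imwrite("pics/z7.png",cv2.resize(im,None,fx=14,fy=14,interpolation=2)[...,::-1])
```

```text
[[287.73133773 261.16511031]]
287 265
```

View pics/z7.png

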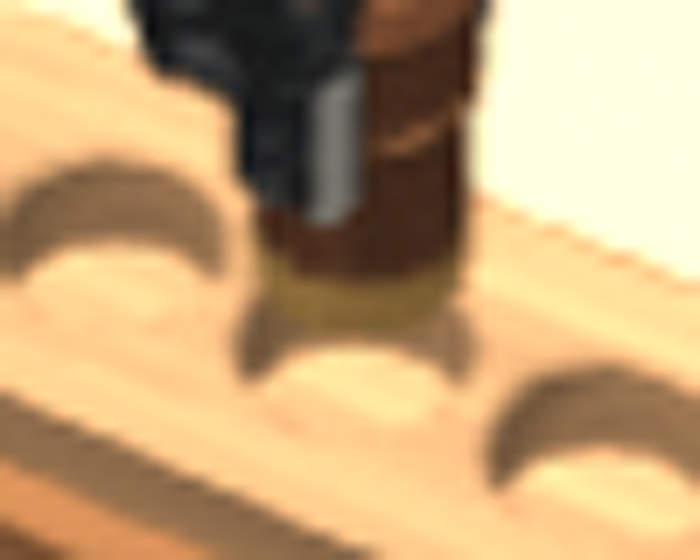

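>>> step_arm:
  commands:
    - [[0,0.07,-0.01,0,0,0,-1],[0,0.14,-0.01,0,0,0,-1],[0,0.19,-0.01,0,0,0,-1],[0,0.23,-0.01,0,0,0,-1],[0,0.26,-0.01,0,0,0,-1],[0,0.29,-0.01,0,0,0,-1],[0,0.31,-0.01,0,0,0,-1],[0,0.33,-0.01,0,0,0,-1],[0,0.35,-0.01,0,0,0,-1],[0,0.35,-0.01,0,0,0,-1]]

```text
t: 11.63
eef_pos: [0.6198, 0.0803, 0.0854]
tool_rot: [-0.511, -0.488, 0.489, 0.511]
wrist_force: [0.4, 0.6, -1.3]
width: 0.499
```

>>> step_arm:
  commands:
    - [[0,0.02,0,0,0,0,-1],[0,0.04,0,0,0,0,-1],[0,0.06,0,0,0,0,-1],[0,0.07,0,0,0,0,-1],[0,0.08,0,0,0,0,-1],[0,0.085,0,0,0,0,-1],[0,0.085,0,0,0,0,-1],[0,0.085,0,0,0,0,-1],[0,0.085,0,0,0,0,-1],[0,0.085,0,0,0,0,-1]]

```text
t: 12.47
eef_pos: [0.62, 0.0804, 0.0774]
tool_rot: [0.511, 0.489, -0.489, -0.511]
wrist_force: [0.9, 0.2, -2.0]
width: 0.5
```

>>> step_arm:
  commands:
    - [[0,0.01,0,0,0,0,1],[0,0.01,0,0,0,0,1],[0,0.01,0,0,0,0,1],[0,0.01,0,0,0,0,1],[0,-0.2,0,0,0,0,1],[0,-0.4,0,0,0,0,1],[0,-0.7,0,0,0,0,1],[0,-1,0,0,0,0,1],[0,-1,0,0,0,0,1],[0,-1,0,0,0,0,1]]

```text
t: 13.3
eef_pos: [0.6212, 0.0808, 0.1798]
tool_rot: [0.512, 0.49, -0.487, -0.51]
wrist_force: [0.0, 0.5, -1.7]
width: 0.994
```

```bash
python3 plan.py 0.423 0.212 0.1 -51
```

```text
t 13.30 pos [0.6212 0.0808 0.1798] yaw 177.4 q6 -0.49 w 0.994 F [ 0.   0.5 -1.7]
  shift [1.22  0.792 2.043] turn [0.004 1.076 0.005]
```

>>> step_arm:
  commands:
    - [[0.3,0,0.3,0,0,0,1],[0.6,0,0.6,0,0,0,1],[0.9,0,1,0,0,0,1],[0.9,0,1,0,0,0,1],[0.9,0,1,0,0,0,1],[0.9,0,1,0,0,0,1],[0.9,0,1,0,0,0,1],[0.9,0,1,0,0,0,1],[0.9,0,1,0,0,0,1],[0.9,0,1,0,0,0,1]]

```text
t: 14.13
eef_pos: [0.5245, 0.1741, 0.1769]
tool_rot: [-0.511, -0.488, 0.489, 0.511]
wrist_force: [-0.1, -0.4, -0.4]
width: 0.999
```

>>> step_arm:
  commands:
    - [[0.1,0,0.3,0,0.1,0,1],[0.2,0,0.6,0,0.2,0,1],[0.32,0,0.98,0,0.4,0,1],[0.32,0,0.98,0,0.6,0,1],[0.32,0,0.98,0,0.8,0,1],[0.32,0,0.98,0,0.95,0,1],[0.32,0,0.98,0,1,0,1],[0.32,0,0.98,0,1,0,1],[0.32,0,0.98,0,1,0,1],[0.32,0,0.98,0,1,0,1]]

```text
t: 14.97
eef_pos: [0.4278, 0.2109, 0.1772]
tool_rot: [0.659, 0.257, -0.257, -0.659]
wrist_force: [0.2, -0.5, -0.3]
width: 0.998
```

```bash
python3 grip.py 8|tail -1
cat > ft.py <<'E'
from h import *
import sys
for n in("top","scene"):
    c=pickle.load(open(n+sys.argv[1]+".pkl","rb"));P=cloud(c);im=c["color"].astype(int)
    m=((P[...,2]>0.073)&(P[...,2]<.09)&(P[...,0]>.3)&(P[...,0]<.5)&(abs(P[...,1])<.33)&(im.max(-1)<110)&(im[...,0]>im[...,1]+12)).astype(np.uint8)
    nn,l,st,ce=cv2.connectedComponentsWithStats(m)
    for i in range(1,nn):
        if st[i,4]>60:
            ct,_=cv2.findContours((l==i).astype(np.uint8),0,cv2.CHAIN_APPROX_NONE)
            w=onplane(c,ct[0].reshape(-1,2),.0785)[:,:2]; e=cv2.fitEllipse((w*1000).astype(np.float32))
            print(n,ce[i].round(1),np.median(im[l==i],0),np.round(e[0],1),np.round(e[1],1))
E
python3 ft.py 8; python3 plan.py 0.423 0.212 0.1 -51; python3 -c "
from h import *
c=pickle.load(open('scene8.pkl','rb'));save(c,'s8.png',None,1.4)"
```

```text
-60 11 x -13.0 -8.0 z -54.0 56.0
top [206.3 234.8] [86.  52.  25.5] [418.4 207.8] [36.  40.9]
top [369.5 260.7] [86. 53. 26.] [ 391.9 -248.9] [38.5 39.8]
scene [228.1 192.1] [92. 57. 36.] [ 400.  -244.2] [37.9 43.8]
scene [361.8 243. ] [91.  57.  36.5] [427.  214.1] [38.6 41.6]
t 15.07 pos [0.4278 0.211  0.1772] yaw 132.5 q6 -1.70 w 0.997 F [ 0.5 -0.7  0.3]
  shift [-0.028  0.772  0.04 ] turn [ 0.     0.079 -0.   ]
```

View pics/s8.png

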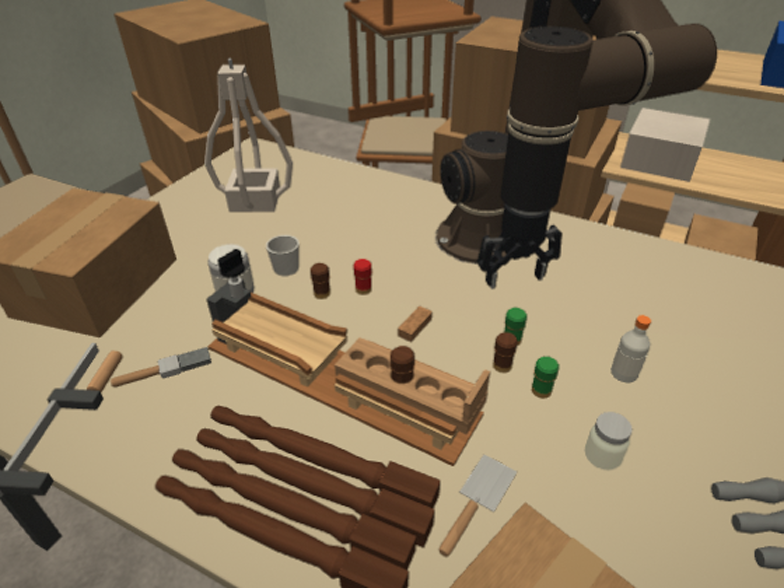

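```bash
python3 plan.py 0.4226 0.2115 0.08 -51
```

```text
t 15.07 pos [0.4278 0.211  0.1772] yaw 132.5 q6 -1.70 w 0.997 F [ 0.5 -0.7  0.3]
  shift [-0.034  0.972  0.039] turn [ 0.     0.079 -0.   ]
```

>>> step_arm:
  commands:
    - [[-0.03,0.2,0.04,0,0.08,0,1],[-0.03,0.4,0.04,0,0.08,0,1],[-0.03,0.7,0.04,0,0.08,0,1],[-0.03,0.97,0.04,0,0.08,0,1],[-0.03,0.97,0.04,0,0.08,0,1],[-0.03,0.97,0.04,0,0.08,0,1],[-0.03,0.97,0.04,0,0.08,0,1],[-0.03,0.97,0.04,0,0.08,0,1],[-0.03,0.97,0.04,0,0.08,0,1],[-0.03,0.97,0.04,0,0.08,0,1]]

```text
t: 15.9
eef_pos: [0.4233, 0.2127, 0.0815]
tool_rot: [-0.667, -0.236, 0.234, 0.667]
wrist_force: [-0.4, -0.2, -0.2]
width: 1.0
```

```bash
python3 grip.py 9|tail -1;  python3 plan.py 0.4226 0.2115 0.0 -51
```

```text
20 27 x -95.0 63.0 z -20.0 72.0
t 16.00 pos [0.423  0.2124 0.081 ] yaw 128.8 q6 -1.78 w 1.001 F [-0.1  0.3  0.3]
  shift [-0.01   0.81  -0.004] turn [-0.    -0.004  0.002]
```

View pics/scene9.png

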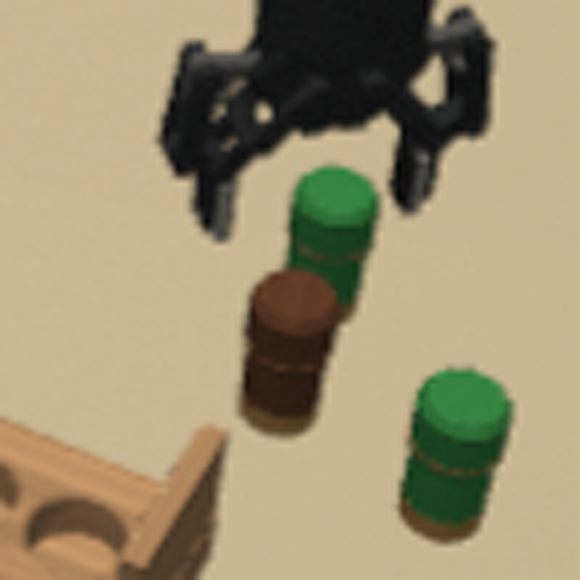

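>>> step_arm:
  commands:
    - [[-0.01,0.2,0,0,0,0,1],[-0.01,0.4,0,0,0,0,1],[-0.01,0.6,0,0,0,0,1],[-0.01,0.8,0,0,0,0,1],[-0.01,0.8,0,0,0,0,1],[-0.01,0.8,0,0,0,0,1],[-0.01,0.8,0,0,0,0,-1],[-0.01,0.8,0,0,0,0,-1],[-0.01,0.8,0,0,0,0,-1],[-0.01,0.8,0,0,0,0,-1]]

```text
t: 16.83
eef_pos: [0.4227, 0.2123, 0.0016]
tool_rot: [-0.666, -0.236, 0.234, 0.667]
wrist_force: [-2.7, 0.2, 9.3]
width: 0.503
```

>>> step_arm:
  commands:
    - [[0,0,0,0,0,0,-1],[0,-0.2,0,0,0,0,-1],[0,-0.4,0,0,0,0,-1],[0,-0.6,0,0,0,0,-1],[0,-0.8,0,0,0,0,-1],[0,-1,0,0,0,0,-1],[0,-1,0,0,0,0,-1],[0,-1,0,0,0,0,-1],[0,-1,0,0,0,0,-1],[0,-1,0,0,0,0,-1]]

```text
t: 17.67
eef_pos: [0.4212, 0.2108, 0.0994]
tool_rot: [0.667, 0.234, -0.235, -0.667]
wrist_force: [-0.3, -0.4, -2.9]
width: 0.497
```

```bash
python3 plan.py 0.6236 0.1826 0.19 -2.7; python3 plan.py 0.53 0.18 0.19 -2.7
```

```text
t 17.67 pos [0.4212 0.2108 0.0994] yaw 128.8 q6 -1.78 w 0.497 F [-0.3 -0.4 -2.9]
  shift [ 1.399 -0.909 -1.488] turn [-1.000e-03 -1.078e+00 -2.000e-03]
t 17.67 pos [0.4212 0.2108 0.0994] yaw 128.8 q6 -1.78 w 0.497 F [-0.3 -0.4 -2.9]
  shift [ 0.653 -0.907 -0.922] turn [-1.000e-03 -1.078e+00 -2.000e-03]
```

>>> step_arm:
  commands:
    - [[0,-0.3,0,0,0,0,-1],[0,-0.6,0,0,-0.1,0,-1],[0.2,-0.9,-0.3,0,-0.2,0,-1],[0.4,-0.9,-0.6,0,-0.3,0,-1],[0.65,-0.9,-0.92,0,-0.5,0,-1],[0.65,-0.9,-0.92,0,-0.7,0,-1],[0.65,-0.9,-0.92,0,-0.9,0,-1],[0.65,-0.9,-0.92,0,-1,0,-1],[0.65,-0.9,-0.92,0,-1,0,-1],[0.65,-0.9,-0.92,0,-1,0,-1]]

```text
t: 18.5
eef_pos: [0.5298, 0.18, 0.1886]
tool_rot: [-0.526, -0.472, 0.474, 0.526]
wrist_force: [0.4, -0.3, -2.3]
width: 0.497
```

```bash
python3 plan.py 0.6236 0.1826 0.19 -2.7
```

```text
t 18.50 pos [0.5298 0.18   0.1886] yaw 173.9 q6 -0.78 w 0.497 F [ 0.4 -0.3 -2.3]
  shift [ 0.125 -0.016 -0.93 ] turn [-0.003 -0.075 -0.002]
```

>>> step_arm:
  commands:
    - [[0.03,0,-0.3,0,-0.07,0,-1],[0.1,0,-0.6,0,-0.07,0,-1],[0.14,0,-0.94,0,-0.07,0,-1],[0.14,0,-0.94,0,-0.07,0,-1],[0.14,0,-0.94,0,-0.07,0,-1],[0.14,0.3,-0.94,0,-0.07,0,-1],[0.14,0.5,-0.94,0,-0.07,0,-1],[0.14,0.67,-0.94,0,-0.07,0,-1],[0.14,0.67,-0.94,0,-0.07,0,-1],[0.14,0.67,-0.94,0,-0.07,0,-1]]

```text
t: 19.33
eef_pos: [0.6241, 0.1839, 0.1226]
tool_rot: [-0.513, -0.486, 0.487, 0.513]
wrist_force: [0.3, 0.9, -1.0]
width: 0.499
```

```bash
python3 grip.py 10|tail -1;python3 plan.py 0.6245 0.1838 0.08 -2.7; python3 chk.py 10 0.627 0.1845 0.12
```

```text
20 677 x -104.0 42.0 z -40.0 46.0
t 19.43 pos [0.6257 0.1846 0.1247] yaw 177.0 q6 -0.64 w 0.497 F [-0.4  0.1 -2.9]
  shift [-0.009  0.447  0.012] turn [ 0.002 -0.007  0.001]
0.12 u 241.0 337.0 v 267.0 341.0
0.1 u 235.0 337.0 v 296.0 376.0
```

View pics/scene10.png

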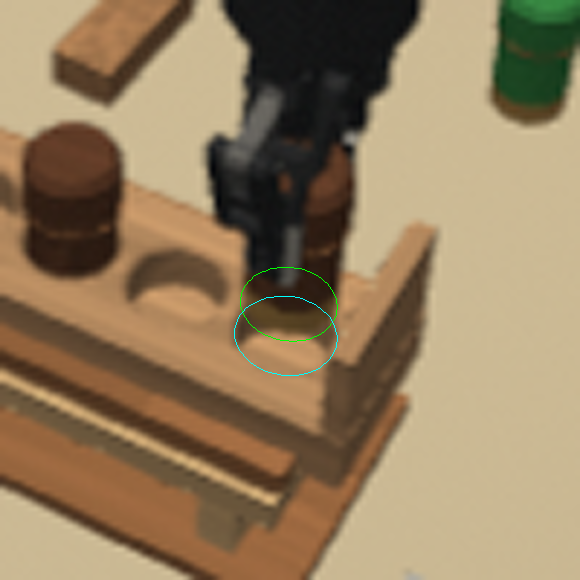

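>>> step_arm:
  commands:
    - [[-0.01,0.07,0.005,0,0,0,-1],[-0.01,0.14,0.005,0,0,0,-1],[-0.01,0.19,0.005,0,0,0,-1],[-0.01,0.23,0.005,0,0,0,-1],[-0.01,0.26,0.005,0,0,0,-1],[-0.01,0.29,0.005,0,0,0,-1],[-0.01,0.31,0.005,0,0,0,-1],[-0.01,0.33,0.005,0,0,0,-1],[-0.01,0.36,0.005,0,0,0,-1],[-0.01,0.36,0.005,0,0,0,-1]]

```text
t: 20.27
eef_pos: [0.6244, 0.1832, 0.0867]
tool_rot: [-0.513, -0.486, 0.487, 0.513]
wrist_force: [0.3, 0.2, -2.8]
width: 0.5
```

>>> step_arm:
  commands:
    - [[0,0.02,0,0,0,0,-1],[0,0.04,0,0,0,0,-1],[0,0.06,0,0,0,0,-1],[0,0.08,0,0,0,0,-1],[0,0.095,0,0,0,0,-1],[0,0.095,0,0,0,0,-1],[0,0.095,0,0,0,0,-1],[0,0.095,0,0,0,0,-1],[0,0.095,0,0,0,0,-1],[0,0.095,0,0,0,0,-1]]

```text
t: 21.1
eef_pos: [0.6247, 0.1834, 0.0779]
tool_rot: [0.513, 0.487, -0.487, -0.513]
wrist_force: [0.2, -0.4, -2.1]
width: 0.497
```

>>> step_arm:
  commands:
    - [[0,0,0,0,0,0,1],[0,0,0,0,0,0,1],[0,0,0,0,0,0,1],[0,0,0,0,0,0,1],[0,-0.2,0,0,0,0,1],[0,-0.4,0,0,0,0,1],[0,-0.7,0,0,0,0,1],[0,-1,0,0,0,0,1],[0,-1,0,0,0,0,1],[0,-1,0,0,0,0,1]]

```text
t: 21.93
eef_pos: [0.6259, 0.184, 0.1804]
tool_rot: [0.513, 0.488, -0.485, -0.513]
wrist_force: [0.2, -0.3, -0.4]
width: 1.001
```

```bash
python3 plan.py 0.396 -0.247 0.16 -2.7
```

```text
t 21.93 pos [0.6259 0.184  0.1804] yaw 177.0 q6 -0.64 w 1.001 F [ 0.2 -0.3 -0.4]
  shift [-4.425  0.185  2.069] turn [ 0.005 -0.007  0.003]
```

>>> step_arm:
  commands:
    - [[-0.3,0,0.3,0,0,0,1],[-0.7,0,0.6,0,0,0,1],[-0.95,0,0.9,0,0,0,1],[-0.95,0,0.9,0,0,0,1],[-0.95,0,0.9,0,0,0,1],[-0.95,0,0.9,0,0,0,1],[-0.95,0,0.9,0,0,0,1],[-0.95,0,0.9,0,0,0,1],[-0.95,0,0.9,0,0,0,1],[-0.95,0,0.9,0,0,0,1]]

```text
t: 22.77
eef_pos: [0.53, 0.0936, 0.1772]
tool_rot: [-0.513, -0.486, 0.487, 0.513]
wrist_force: [0.4, 0.9, -0.0]
width: 1.005
```

>>> step_arm:
  commands:
    - [[-0.3,0,0.3,0,0,0,1],[-0.7,0,0.6,0,0,0,1],[-0.95,0,0.9,0,0,0,1],[-0.95,0,0.9,0,0,0,1],[-0.95,0,0.9,0,0,0,1],[-0.95,0,0.9,0,0,0,1],[-0.95,0,0.9,0,0,0,1],[-0.95,0,0.9,0,0,0,1],[-0.95,0,0.9,0,0,0,1],[-0.95,0,0.9,0,0,0,1]]

```text
t: 23.6
eef_pos: [0.4352, 0.0035, 0.1775]
tool_rot: [-0.513, -0.486, 0.487, 0.513]
wrist_force: [1.0, -1.1, -0.2]
width: 1.002
```

>>> step_arm:
  commands:
    - [[-0.3,0,0.1,0,0,0,1],[-0.7,0,0.2,0,0,0,1],[-1,0,0.25,0,0,0,1],[-1,0,0.25,0,0,0,1],[-1,0,0.25,0,0,0,1],[-1,0,0.25,0,0,0,1],[-1,0,0.25,0,0,0,1],[-1,0,0.25,0,0,0,1],[-1,0,0.25,0,0,0,1],[-1,0,0.25,0,0,0,1]]

```text
t: 24.43
eef_pos: [0.4048, -0.0948, 0.1778]
tool_rot: [-0.513, -0.487, 0.487, 0.513]
wrist_force: [-0.3, -0.1, -0.3]
width: 1.001
```

>>> step_arm:
  commands:
    - [[-0.3,0,0,0,0,0,1],[-0.7,0,0,0,0,0,1],[-1,0,0,0,0,0,1],[-1,0,0,0,0,0,1],[-1,0,0,0,0,0,1],[-1,0,0,0,0,0,1],[-1,0,0,0,0,0,1],[-1,0,0,0,0,0,1],[-1,0,0,0,0,0,1],[-1,0,0,0,0,0,1]]

```text
t: 25.27
eef_pos: [0.3995, -0.1946, 0.1779]
tool_rot: [0.513, 0.487, -0.487, -0.513]
wrist_force: [-0.2, -0.8, 0.9]
width: 1.0
```

```bash
python3 grip.py 11|tail -1; python3 ft.py 11; python3 plan.py 0.396 -0.247 0.08 -2.7;python3 -c "
from h import *
c=pickle.load(open('scene11.pkl','rb'));save(c,'s11.png',None,1.4)"
```

```text
-60 5 x 4.0 9.0 z 47.0 56.0
scene [228. 192.] [93. 58. 37.] [ 400.2 -244.6] [38.1 43.4]
t 25.37 pos [ 0.3995 -0.1949  0.1779] yaw 177.0 q6 -0.04 w 1.001 F [1.4 0.3 0.5]
  shift [-0.523  0.979  0.008] turn [ 0.    -0.006  0.   ]
```

View pics/s11.png

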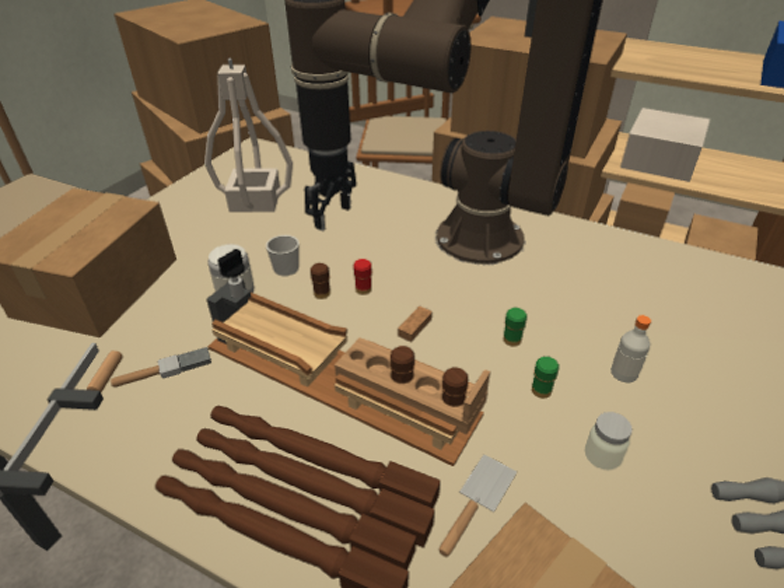

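>>> step_arm:
  commands:
    - [[-0.3,0,0,0,0,0,1],[-0.52,0,0,0,0,0,1],[-0.52,0.2,0,0,0,0,1],[-0.52,0.4,0,0,0,0,1],[-0.52,0.7,0,0,0,0,1],[-0.52,1,0,0,0,0,1],[-0.52,1,0,0,0,0,1],[-0.52,1,0,0,0,0,1],[-0.52,1,0,0,0,0,1],[-0.52,1,0,0,0,0,1]]

```text
t: 26.2
eef_pos: [0.3981, -0.2475, 0.0797]
tool_rot: [0.514, 0.487, -0.486, -0.512]
wrist_force: [-0.4, -0.1, -0.1]
width: 0.999
```

```bash
python3 grip.py 12|tail -1; python3 ft.py 12; python3 plan.py 0.396 -0.247 0.001 -2.7
```

```text
20 12 x -4.0 18.0 z -11.0 27.0
top [366.5 261. ] [82. 49. 24.] [ 390.3 -241. ] [20.8 36.8]
scene [228.1 192.1] [95. 59. 38.] [ 400.2 -244.1] [38.6 42. ]
t 26.30 pos [ 0.3977 -0.2474  0.0794] yaw 177.0 q6 0.08 w 1.001 F [-0.7 -0.6  0.1]
  shift [0.003 0.784 0.02 ] turn [ 0.004 -0.007 -0.001]
```

View pics/scene12.png

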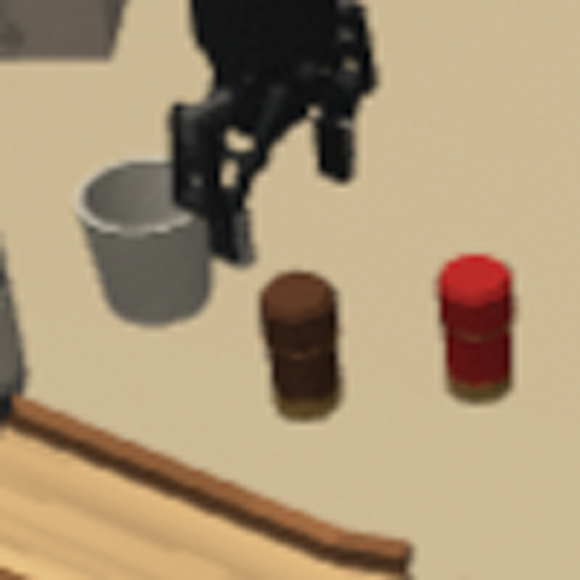

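>>> step_arm:
  commands:
    - [[0,0.2,0.02,0,0,0,1],[0,0.4,0.02,0,0,0,1],[0,0.6,0.02,0,0,0,1],[0,0.78,0.02,0,0,0,1],[0,0.78,0.02,0,0,0,1],[0,0.78,0.02,0,0,0,1],[0,0.78,0.02,0,0,0,-1],[0,0.78,0.02,0,0,0,-1],[0,0.78,0.02,0,0,0,-1],[0,0.78,0.02,0,0,0,-1]]

```text
t: 27.13
eef_pos: [0.3955, -0.2474, 0.0011]
tool_rot: [0.514, 0.487, -0.486, -0.512]
wrist_force: [-3.2, 3.4, 10.8]
width: 0.498
```

```bash
python3 grip.py 13|tail -1
```

```text
10 5 x -91.0 47.0 z -4.0 93.0
```

View pics/scene13.png

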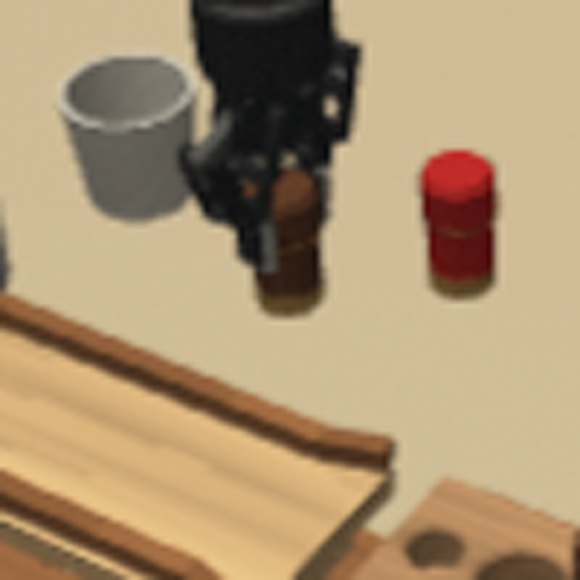

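>>> step_arm:
  commands:
    - [[0,-0.2,0,0,0,0,-1],[0,-0.4,0,0,0,0,-1],[0,-0.6,0,0,0,0,-1],[0,-0.8,0,0,0,0,-1],[0,-1,0,0,0,0,-1],[0.2,-1,0,0,0,0,-1],[0.4,-1,0,0,0,0,-1],[0.7,-1,0,0,0,0,-1],[1,-1,0,0,0,0,-1],[1,-1,0,0,0,0,-1]]

```text
t: 28.07
eef_pos: [0.3999, -0.1441, 0.1003]
tool_rot: [0.513, 0.488, -0.487, -0.512]
wrist_force: [-0.1, -0.2, -1.8]
width: 0.496
```

>>> step_arm:
  commands:
    - [[0.3,-0.3,0,0,0,0,-1],[0.6,-0.6,0,0,0,0,-1],[1,-0.9,-0.2,0,0,0,-1],[1,-0.9,-0.2,0,0,0,-1],[1,-0.9,-0.2,0,0,0,-1],[1,-0.9,-0.2,0,0,0,-1],[1,-0.9,-0.2,0,0,0,-1],[1,-0.9,-0.2,0,0,0,-1],[1,-0.9,-0.2,0,0,0,-1],[1,-0.9,-0.2,0,0,0,-1]]

```text
t: 28.9
eef_pos: [0.4246, -0.0491, 0.1893]
tool_rot: [-0.513, -0.486, 0.487, 0.514]
wrist_force: [0.1, -0.3, -2.3]
width: 0.498
```

>>> step_arm:
  commands:
    - [[0.3,0,-0.3,0,0,0,-1],[0.6,0,-0.6,0,0,0,-1],[1,0,-0.7,0,0,0,-1],[1,0,-0.7,0,0,0,-1],[1,0,-0.7,0,0,0,-1],[1,0,-0.7,0,0,0,-1],[1,0,-0.7,0,0,0,-1],[1,0,-0.7,0,0,0,-1],[1,0,-0.7,0,0,0,-1],[1,0,-0.7,0,0,0,-1]]

```text
t: 29.73
eef_pos: [0.5001, 0.0471, 0.1901]
tool_rot: [0.513, 0.487, -0.486, -0.513]
wrist_force: [-0.7, 0.7, -2.5]
width: 0.494
```

```bash
python3 plan.py 0.6226 0.132 0.19 -2.7
```

```text
t 29.73 pos [0.5001 0.0471 0.1901] yaw 176.9 q6 -0.54 w 0.494 F [-0.7  0.7 -2.5]
  shift [ 0.914  0.002 -1.177] turn [ 0.001 -0.009  0.   ]
```

>>> step_arm:
  commands:
    - [[0.3,0,0,0,0,0,-1],[0.6,0,-0.2,0,0,0,-1],[0.91,0,-0.5,0,0,0,-1],[0.91,0,-0.8,0,0,0,-1],[0.91,0,-1,0,0,0,-1],[0.91,0,-1,0,0,0,-1],[0.91,0,-1,0,0,0,-1],[0.91,0,-1,0,0,0,-1],[0.91,0,-1,0,0,0,-1],[0.91,0,-1,0,0,0,-1]]

```text
t: 30.57
eef_pos: [0.6044, 0.1331, 0.1904]
tool_rot: [0.513, 0.487, -0.486, -0.513]
wrist_force: [0.1, 0.2, -1.5]
width: 0.503
```

>>> step_arm:
  commands:
    - [[0,0,-0.1,0,0,0,-1],[0,0,-0.18,0,0,0,-1],[0,0,-0.18,0,0,0,-1],[0,0,-0.18,0,0,0,-1],[0,0.2,-0.18,0,0,0,-1],[0,0.4,-0.18,0,0,0,-1],[0,0.6,-0.18,0,0,0,-1],[0,0.68,-0.18,0,0,0,-1],[0,0.68,-0.18,0,0,0,-1],[0,0.68,-0.18,0,0,0,-1]]

```text
t: 31.4
eef_pos: [0.6231, 0.1323, 0.1221]
tool_rot: [0.513, 0.486, -0.487, -0.513]
wrist_force: [1.1, -0.1, -1.6]
width: 0.497
```

```bash
python3 grip.py 14|tail -1;python3 plan.py 0.6226 0.132 0.085 -2.7; python3 chk.py 14 0.6247 0.1327 0.12
```

```text
20 839 x -106.0 93.0 z -41.0 47.0
t 31.50 pos [0.6239 0.1327 0.1233] yaw 177.0 q6 -0.57 w 0.500 F [ 0.8 -0.3 -2.1]
  shift [-0.007  0.383  0.014] turn [ 0.003 -0.007  0.001]
0.12 u 247.0 341.0 v 263.0 334.0
0.1 u 242.0 343.0 v 292.0 368.0
```

View pics/scene14.png

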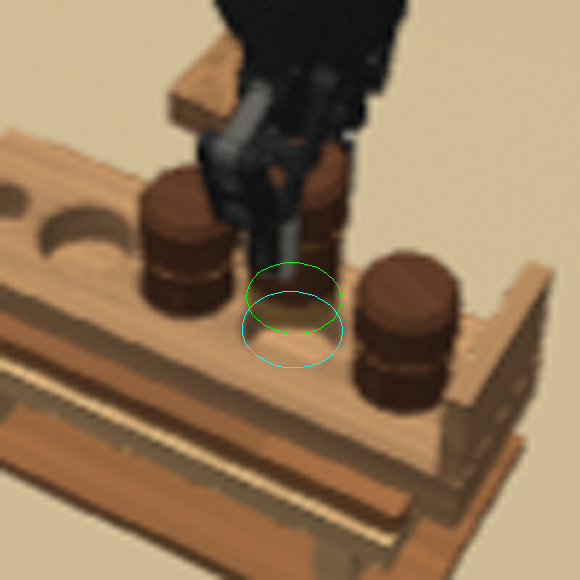

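>>> step_arm:
  commands:
    - [[0,0.07,0.01,0,0,0,-1],[0,0.14,0.01,0,0,0,-1],[0,0.19,0.01,0,0,0,-1],[0,0.23,0.01,0,0,0,-1],[0,0.26,0.01,0,0,0,-1],[0,0.29,0.01,0,0,0,-1],[0,0.31,0.01,0,0,0,-1],[0,0.33,0.01,0,0,0,-1],[0,0.36,0.01,0,0,0,-1],[0,0.36,0.01,0,0,0,-1]]

```text
t: 32.33
eef_pos: [0.6217, 0.1323, 0.0852]
tool_rot: [-0.513, -0.486, 0.487, 0.513]
wrist_force: [0.3, 0.2, -3.0]
width: 0.5
```

>>> step_arm:
  commands:
    - [[0,0.02,0,0,0,0,-1],[0,0.04,0,0,0,0,-1],[0,0.06,0,0,0,0,-1],[0,0.08,0,0,0,0,-1],[0,0.085,0,0,0,0,-1],[0,0.085,0,0,0,0,-1],[0,0.085,0,0,0,0,-1],[0,0.085,0,0,0,0,-1],[0,0.085,0,0,0,0,-1],[0,0.085,0,0,0,0,-1]]

```text
t: 33.17
eef_pos: [0.622, 0.1324, 0.0774]
tool_rot: [0.513, 0.487, -0.487, -0.513]
wrist_force: [-0.3, 0.2, -1.9]
width: 0.502
```

>>> step_arm:
  commands:
    - [[0,0,0,0,0,0,1],[0,0,0,0,0,0,1],[0,0,0,0,0,0,1],[0,0,0,0,0,0,1],[0,-0.2,0,0,0,0,1],[0,-0.4,0,0,0,0,1],[0,-0.7,0,0,0,0,1],[0,-1,0,0,0,0,1],[0,-1,0,0,0,0,1],[0,-1,0,0,0,0,1]]

```text
t: 34.0
eef_pos: [0.6232, 0.1329, 0.1799]
tool_rot: [0.514, 0.488, -0.485, -0.513]
wrist_force: [-1.0, -0.5, -1.3]
width: 0.999
```

```bash
python3 plan.py 0.63 0.28 0.18 -2.7
```

```text
t 34.00 pos [0.6232 0.1329 0.1799] yaw 177.0 q6 -0.57 w 0.999 F [-1.  -0.5 -1.3]
  shift [1.472 0.002 0.01 ] turn [ 0.005 -0.007  0.003]
```

>>> step_arm:
  commands:
    - [[0.3,0,0,0,0,0,1],[0.6,0,0,0,0,0,1],[0.95,0,0,0,0,0,-1],[0.95,0,0,0,0,0,-1],[0.95,0,0,0,0,0,-1],[0.95,0,0,0,0,0,-1],[0.95,0,0,0,0,0,-1],[0.95,0,0,0,0,0,-1],[0.95,0,0,0,0,0,-1],[0.95,0,0,0,0,0,-1]]

```text
t: 34.83
eef_pos: [0.6271, 0.2266, 0.1775]
tool_rot: [0.513, 0.486, -0.486, -0.513]
wrist_force: [0.5, -0.1, -0.5]
width: 0.0
```

>>> step_arm:
  commands:
    - [[0.2,0,0,0,0,0,-1],[0.5,0,0,0,0,0,-1],[0.5,0,0,0,0,0,-1],[0.5,0.2,0,0,0,0,-1],[0.5,0.5,0,0,0,0,-1],[0.5,0.8,0,0,0,0,-1],[0.5,1,0,0,0,0,-1],[0.5,1,0,0,0,0,-1],[0.5,1,0,0,0,0,-1],[0.5,1,0,0,0,0,-1]]

```text
t: 35.67
eef_pos: [0.6307, 0.2778, 0.0789]
tool_rot: [0.513, 0.487, -0.486, -0.513]
wrist_force: [0.2, -0.0, 0.9]
width: -0.002
```

```bash
python3 grip.py 15|tail -1;python3 plan.py 0.629 0.28 0.072 -2.7; python3 -c "
from h import *
c=pickle.load(open('scene15.pkl','rb'));save(c,'s15.png',(200,200,420,360),3.5)
c=pickle.load(open('top15.pkl','rb'));save(c,'t15.png',(160,120,430,250),2.9)"
```

```text
10 11 x -86.0 -53.0 z 44.0 67.0
t 35.77 pos [0.6309 0.2779 0.0795] yaw 177.0 q6 -0.75 w -0.000 F [ 0.3  0.2 -0.2]
  shift [0.019 0.075 0.02 ] turn [ 0.003 -0.007  0.002]
```

View pics/s15.png

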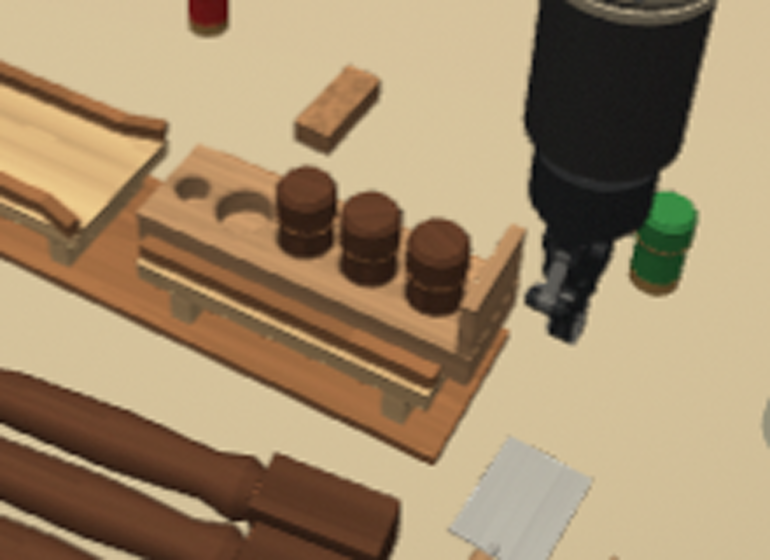

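View pics/t15.png

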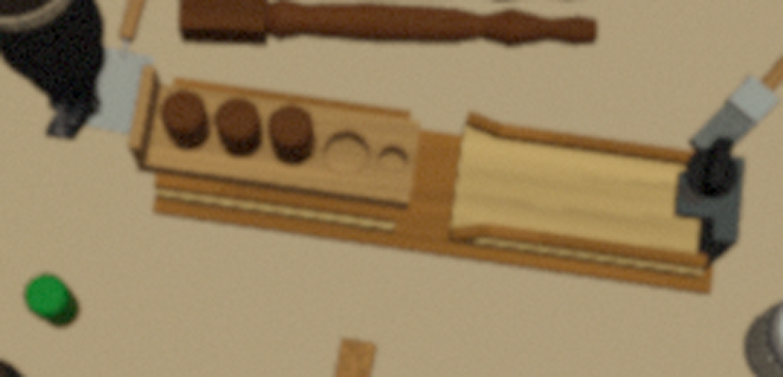

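>>> step_arm:
  commands:
    - [[0,0.07,0.02,0,0,0,-1],[0,0.13,0.02,0,0,0,-1],[-0.1,0.13,0.02,0,0,0,-1],[-0.2,0.13,0.02,0,0,0,-1],[-0.3,0.13,0.02,0,0,0,-1],[-0.38,0.13,0.02,0,0,0,-1],[-0.44,0.13,0.02,0,0,0,-1],[-0.5,0.13,0.02,0,0,0,-1],[-0.56,0.13,0.02,0,0,0,-1],[-0.62,0.13,0.02,0,0,0,-1]]

```text
t: 36.6
eef_pos: [0.6248, 0.2158, 0.0646]
tool_rot: [-0.513, -0.487, 0.486, 0.513]
wrist_force: [0.1, 5.7, -1.9]
width: 0.002
```

```bash
python3 grip.py 16|tail -1;python3 plan.py 0.629 0.28 0.066 -2.7
```

```text
10 8 x -84.0 -11.0 z 63.0 64.0
t 36.70 pos [0.6245 0.2146 0.0647] yaw 176.9 q6 -0.68 w 0.001 F [0.8 1.2 0.5]
  shift [ 0.656 -0.013 -0.01 ] turn [ 0.    -0.008  0.   ]
```

View pics/scene16.png

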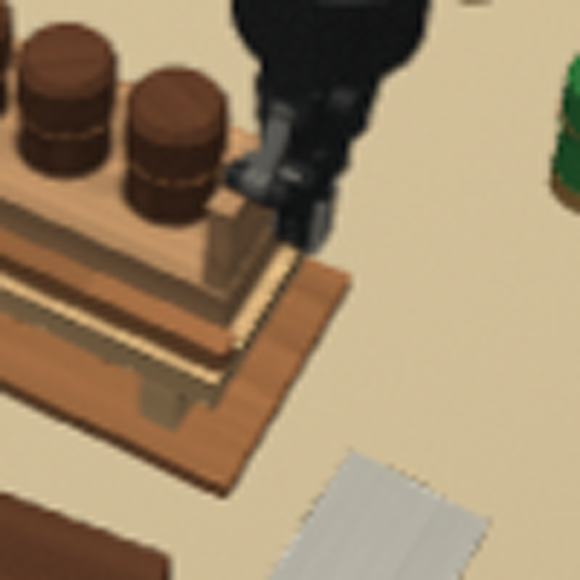

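>>> step_arm:
  commands:
    - [[-0.06,0,0,0,0,0,-1],[-0.12,0,0,0,0,0,-1],[-0.18,0,0,0,0,0,-1],[-0.24,0,0,0,0,0,-1],[-0.3,0,0,0,0,0,-1],[-0.36,0,0,0,0,0,-1],[-0.42,0,0,0,0,0,-1],[-0.48,0,0,0,0,0,-1],[-0.54,0,0,0,0,0,-1],[-0.6,0,0,0,0,0,-1]]

```text
t: 37.53
eef_pos: [0.6219, 0.1564, 0.0648]
tool_rot: [-0.513, -0.487, 0.486, 0.513]
wrist_force: [0.5, 6.9, -0.4]
width: 0.003
```

```bash
python3 grip.py 17|tail -1;python3 plan.py 0.629 0.28 0.066 -2.7;python3 -c "
from h import *
c=pickle.load(open('scene17.pkl','rb'));save(c,'s17.png',(140,180,360,340),3.5)"
```

```text
10 15 x -84.0 49.0 z 62.0 64.0
t 37.63 pos [0.6215 0.1551 0.0647] yaw 176.9 q6 -0.60 w 0.001 F [0.4 1.  0.3]
  shift [ 1.251 -0.013 -0.009] turn [ 0.001 -0.008  0.   ]
```

View pics/s17.png

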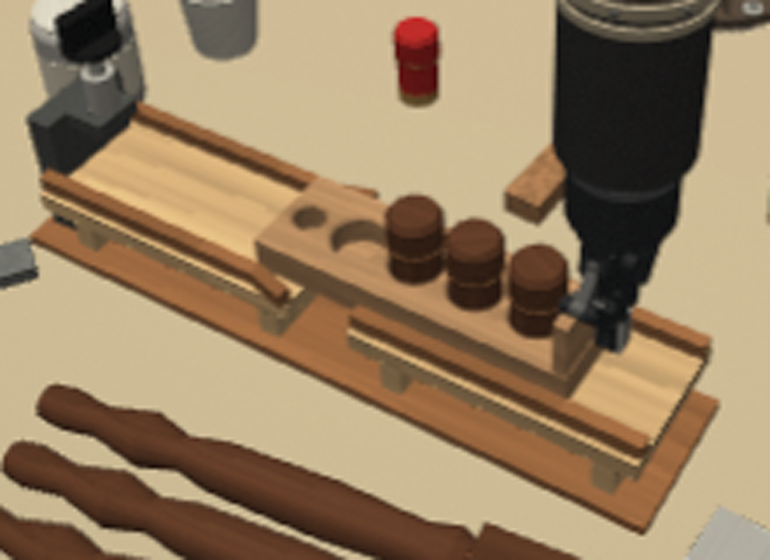

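>>> step_arm:
  commands:
    - [[-0.06,0,0,0,0,0,-1],[-0.12,0,0,0,0,0,-1],[-0.18,0,0,0,0,0,-1],[-0.24,0,0,0,0,0,-1],[-0.3,0,0,0,0,0,-1],[-0.36,0,0,0,0,0,-1],[-0.43,0,0,0,0,0,-1],[-0.5,0,0,0,0,0,-1],[-0.57,0,0,0,0,0,-1],[-0.64,0,0,0,0,0,-1]]

```text
t: 38.47
eef_pos: [0.6189, 0.0928, 0.0652]
tool_rot: [0.513, 0.488, -0.486, -0.513]
wrist_force: [0.3, 7.1, 1.9]
width: 0.003
```

>>> step_arm:
  commands:
    - [[-0.06,0,0,0,0,0,-1],[-0.12,0,0,0,0,0,-1],[-0.18,0,0,0,0,0,-1],[-0.24,0,0,0,0,0,-1],[-0.3,0,0,0,0,0,-1],[-0.36,0,0,0,0,0,-1],[-0.43,0,0,0,0,0,-1],[-0.5,0,0,0,0,0,-1],[-0.57,0,0,0,0,0,-1],[-0.64,0,0,0,0,0,-1]]

```text
t: 39.3
eef_pos: [0.6145, 0.0282, 0.0643]
tool_rot: [-0.513, -0.487, 0.486, 0.513]
wrist_force: [0.3, 6.2, -1.5]
width: 0.001
```

```bash
python3 grip.py 18|tail -1;python3 plan.py 0.629 0.28 0.066 -2.7;python3 -c "
from h import *
c=pickle.load(open('scene18.pkl','rb'));save(c,'s18.png',(140,180,360,340),3.5)
c=pickle.load(open('top18.pkl','rb'));save(c,'t18.png',(240,120,430,230),4)"
```

```text
10 14 x -58.0 65.0 z 61.0 63.0
t 39.40 pos [0.6141 0.027  0.0643] yaw 176.9 q6 -0.42 w 0.003 F [ 1.1 -1.  -0.4]
  shift [ 2.535 -0.018 -0.013] turn [-0.001 -0.008 -0.001]
```

View pics/s18.png

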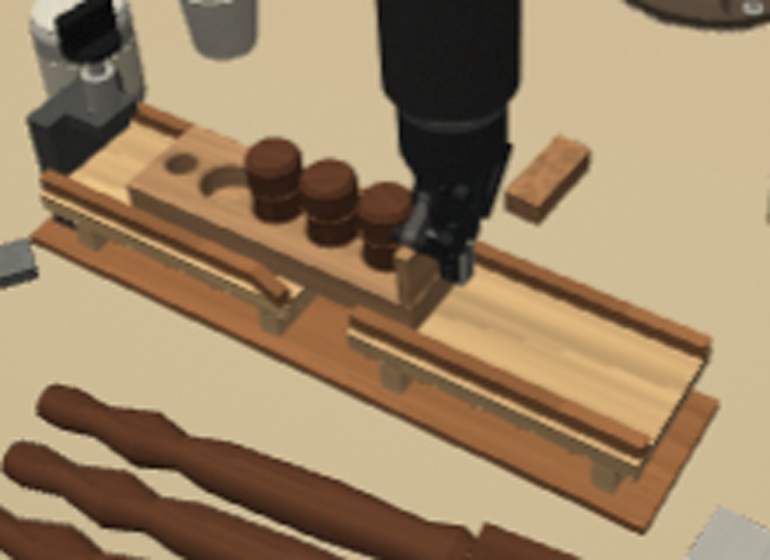

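View pics/t18.png

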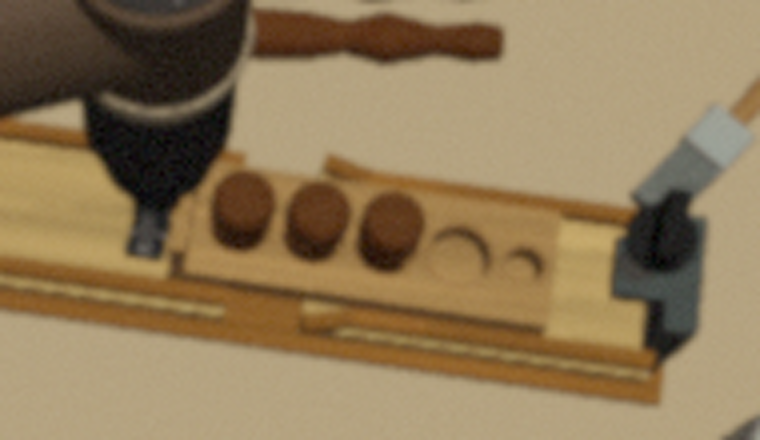

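>>> step_arm:
  commands:
    - [[-0.07,0,0,0,0,0,-1],[-0.14,0,0,0,0,0,-1],[-0.21,0,0,0,0,0,-1],[-0.28,0,0,0,0,0,-1],[-0.35,0,0,0,0,0,-1],[-0.42,0,0,0,0,0,-1],[-0.48,0,0,0,0,0,-1],[-0.54,0,0,0,0,0,-1],[-0.58,0,0,0,0,0,-1],[-0.61,0,0,0,0,0,-1]]

```text
t: 40.23
eef_pos: [0.611, -0.033, 0.0641]
tool_rot: [-0.513, -0.487, 0.487, 0.513]
wrist_force: [1.7, 5.3, -1.8]
width: -0.002
```

```bash
python3 grip.py 19|tail -1;python3 plan.py 0.629 0.28 0.066 -2.7;python3 -c "
from h import *
c=pickle.load(open('scene19.pkl','rb'));save(c,'s19.png',(140,160,300,280),5)"
```

```text
10 8 x -84.0 85.0 z 61.0 62.0
t 40.33 pos [ 0.6109 -0.0336  0.0642] yaw 176.9 q6 -0.32 w 0.002 F [-1.2  2.  -0.3]
  shift [ 3.141 -0.019 -0.014] turn [-0.001 -0.008 -0.   ]
```

View pics/s19.png

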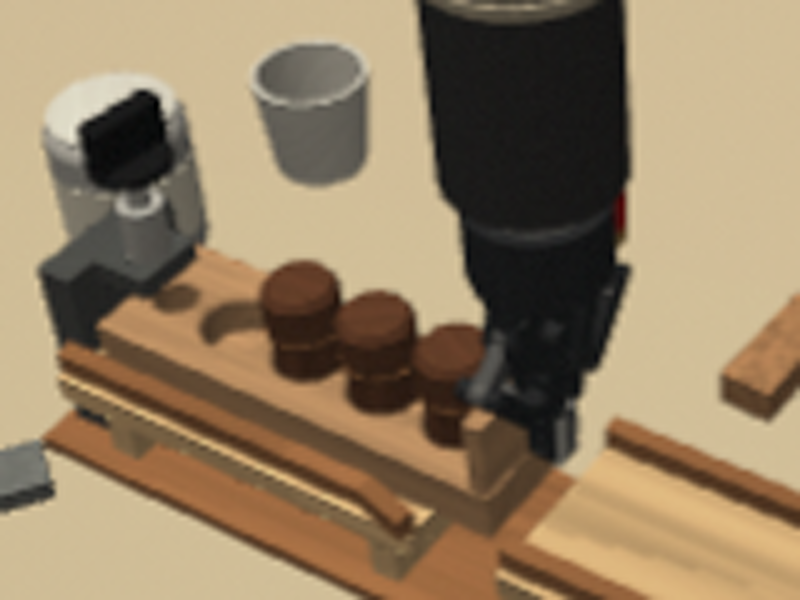

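Now slow increments until it meets the stop.

>>> step_arm:
  commands:
    - [[-0.02,0,0,0,0,0,-1],[-0.04,0,0,0,0,0,-1],[-0.055,0,0,0,0,0,-1],[-0.07,0,0,0,0,0,-1],[-0.085,0,0,0,0,0,-1],[-0.1,0,0,0,0,0,-1],[-0.11,0,0,0,0,0,-1],[-0.12,0,0,0,0,0,-1],[-0.13,0,0,0,0,0,-1],[-0.14,0,0,0,0,0,-1]]

```text
t: 41.17
eef_pos: [0.6107, -0.0439, 0.0642]
tool_rot: [-0.512, -0.488, 0.485, 0.514]
wrist_force: [-2.4, 24.6, 2.1]
width: 0.001
```

>>> step_arm:
  commands:
    - [[0,0,0,0,0,0,-1],[0.1,0,0,0,0,0,-1],[0.3,0,0,0,0,0,-1],[0.5,0,0,0,0,0,-1],[0.5,-0.2,0,0,0,0,-1],[0.5,-0.5,0,0,0,0,-1],[0.5,-0.8,0,0,0,0,-1],[0.5,-1,0,0,0,0,-1],[0.5,-1,0,0,0,0,-1],[0.5,-1,0,0,0,0,-1]]

```text
t: 42.0
eef_pos: [0.6137, 0.0025, 0.1659]
tool_rot: [0.514, 0.487, -0.486, -0.512]
wrist_force: [-0.6, 0.4, -1.0]
width: -0.001
```

```bash
cat > kn.py <<'E'
from h import *
import sys
for n in("top","scene"):
    c=camera(n);pickle.dump(c,open(n+sys.argv[1]+".pkl","wb"));P=cloud(c)
    zl,zh=(float(sys.argv[2]),float(sys.argv[3])) if len(sys.argv)>2 else (.218,.236)
    m=(P[...,0]>0.55)&(P[...,0]<0.66)&(P[...,1]>-0.36)&(P[...,1]<-0.26)&(P[...,2]>zl)&(P[...,2]<zh)
    p=P[m]
    print(n,m.sum(),p.mean(0).round(4)); r=cv2.minAreaRect((p[:,:2]*1000).astype(np.float32)); print(np.round(r[0],1),np.round(r[1],1),round(r[2],1))
    # carrier: top z .098
    m=(abs(P[...,2]-.098)<.005)&(P[...,0]>.54)&(P[...,0]<.68)&(P[...,1]>-.34)&(P[...,1]<0.02)
    p=P[m]; r=cv2.minAreaRect((p[:,:2]*1000).astype(np.float32)); print(" carrier",np.round(r[0],1),np.round(r[1],1),round(r[2],1),np.median(p[:,2]))
    save(c,n+"_k%s.png"%sys.argv[1],(140,160,300,280) if n=="scene" else (270,130,430,230),5 if n=="scene" else 4.9)
E
python3 kn.py 20; python3 plan.py 0.6 -0.306 0.22 -99
```

```text
top 121 [ 0.5961 -0.3062  0.2254]
[ 597.2 -306.8] [16.2 47.3] 79.1
 carrier [ 601.2 -200.5] [282.4  86.4] 86.7 0.0971478892995421
scene 101 [ 0.6045 -0.3032  0.2244]
[ 602.5 -304. ] [17.3 46.8] 80.8
 carrier [ 605.6 -196. ] [283.5  89.6] 87.8 0.0976703131353382
t 42.10 pos [0.6124 0.0024 0.1636] yaw 177.0 q6 -0.38 w 0.002 F [-0.1  0.2 -0.8]
  shift [-3.086 -0.562 -0.04 ] turn [-2.000e-03 -1.868e+00  1.000e-03]
```

View pics/scene_k20.png

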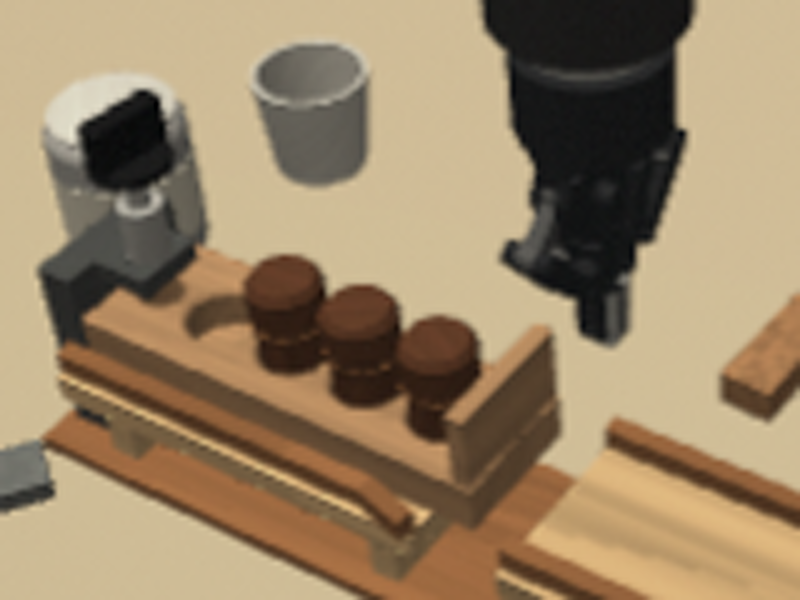

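View pics/top_k20.png

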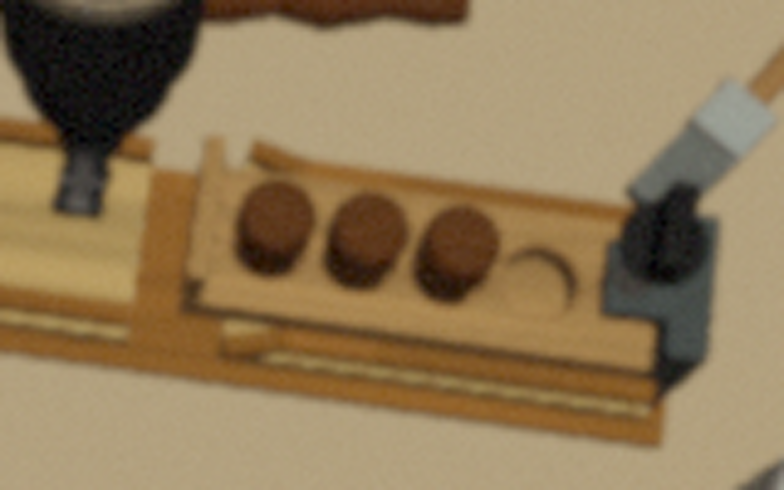

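>>> step_arm:
  commands:
    - [[0,-0.3,0,0,0,0,1],[-0.2,-0.6,0,0,0,0,1],[-0.5,-0.6,0,0,0,0,1],[-0.8,-0.6,0,0,0,0,1],[-1,-0.6,0,0,0,0,1],[-1,-0.6,0,0,0,0,1],[-1,-0.6,0,0,0,0,1],[-1,-0.6,0,0,0,0,1],[-1,-0.6,0,0,0,0,1],[-1,-0.6,0,0,0,0,1]]

```text
t: 42.93
eef_pos: [0.6078, -0.0965, 0.2239]
tool_rot: [-0.513, -0.487, 0.487, 0.513]
wrist_force: [-0.7, 0.6, -0.3]
width: 0.997
```

>>> step_arm:
  commands:
    - [[-0.3,0,0,0,-0.1,0,1],[-0.6,0,0,0,-0.2,0,1],[-1,0,0,0,-0.35,0,1],[-1,0,0,0,-0.5,0,1],[-1,0,0,0,-0.65,0,1],[-1,0,0,0,-0.8,0,1],[-1,0,0,0,-0.93,0,1],[-1,0,0,0,-0.93,0,1],[-1,0,0,0,-0.93,0,1],[-1,0,0,0,-0.93,0,1]]

```text
t: 43.77
eef_pos: [0.6026, -0.1966, 0.2243]
tool_rot: [-0.306, -0.637, 0.637, 0.306]
wrist_force: [-0.1, -1.0, 0.6]
width: 1.003
```

```bash
python3 plan.py 0.601 -0.3045 0.22 -99.5
```

```text
t 43.77 pos [ 0.6026 -0.1966  0.2243] yaw -141.3 q6 0.68 w 1.003 F [-0.1 -1.   0.6]
  shift [-0.833  0.043  0.687] turn [-0.   -0.93  0.  ]
```

>>> step_arm:
  commands:
    - [[-0.2,0,0.2,0,-0.1,0,1],[-0.5,0,0.4,0,-0.2,0,1],[-0.83,0,0.69,0,-0.35,0,1],[-0.83,0,0.69,0,-0.5,0,1],[-0.83,0,0.69,0,-0.65,0,1],[-0.83,0,0.69,0,-0.8,0,1],[-0.83,0,0.69,0,-0.93,0,1],[-0.83,0,0.69,0,-0.93,0,1],[-0.83,0,0.69,0,-0.93,0,1],[-0.83,0,0.69,0,-0.93,0,1]]

```text
t: 44.6
eef_pos: [0.6009, -0.3047, 0.2243]
tool_rot: [0.059, 0.705, -0.705, -0.059]
wrist_force: [0.1, -0.4, 0.0]
width: 1.0
```

```bash
python3 grip.py 21; python3 plan.py 0.601 -0.3045 0.168 -99.5
```

```text
[ 0.600858   -0.30473091  0.22432737] 1.0002853516206436
scene 541
-90 52 x -14.0 9.0 z -55.0 50.0
-80 59 x -13.0 9.0 z -57.0 56.0
-70 61 x -13.0 11.0 z -57.0 49.0
-60 45 x -13.0 11.0 z -54.0 50.0
-50 3 x -7.0 4.0 z 43.0 44.0
-10 64 x -25.0 22.0 z -9.0 8.0
0 57 x -26.0 21.0 z -9.0 7.0
10 53 x -26.0 22.0 z -9.0 6.0
20 90 x -26.0 20.0 z -26.0 9.0
top 391
-90 12 x -1.0 14.0 z -53.0 51.0
-80 19 x 4.0 14.0 z -54.0 57.0
-70 23 x -1.0 14.0 z -54.0 58.0
-60 15 x -4.0 13.0 z -53.0 50.0
-10 83 x -20.0 27.0 z -5.0 11.0
0 46 x -19.0 26.0 z -5.0 11.0
10 17 x -12.0 28.0 z -5.0 8.0
20 102 x -17.0 28.0 z -21.0 25.0
t 44.70 pos [ 0.6009 -0.3048  0.2244] yaw -99.5 q6 1.59 w 0.999 F [0.8 0.  0.2]
  shift [-0.001  0.564 -0.003] turn [ 0.     0.001 -0.   ]
```

View pics/scene21.png

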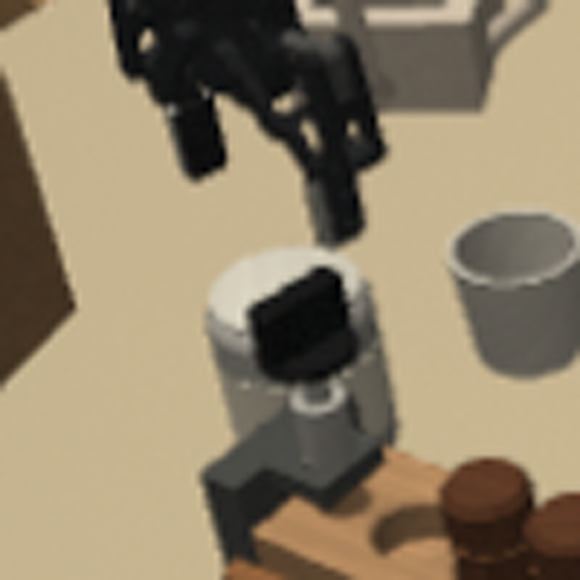

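View pics/top21.png

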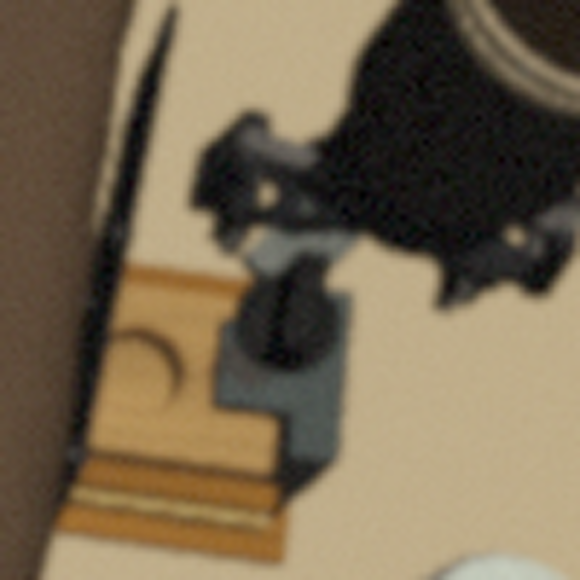

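>>> step_arm:
  commands:
    - [[0,0.15,0.01,0,0,0,1],[0,0.3,0.01,0,0,0,1],[0,0.45,0.01,0,0,0,1],[0,0.57,0.01,0,0,0,1],[0,0.57,0.01,0,0,0,1],[0,0.57,0.01,0,0,0,1],[0,0.57,0.01,0,0,0,1],[0,0.57,0.01,0,0,0,1],[0,0.57,0.01,0,0,0,1],[0,0.57,0.01,0,0,0,1]]

```text
t: 45.53
eef_pos: [0.6009, -0.306, 0.1681]
tool_rot: [-0.058, -0.705, 0.705, 0.057]
wrist_force: [-0.5, -1.0, 0.8]
width: 1.001
```

```bash
python3 grip.py 22; python3 plan.py 0.601 -0.3045 0.168 -99.5
```

```text
[ 0.6009491  -0.30604308  0.1680701 ] 1.0013573214719245
scene 771
-90 48 x -14.0 11.0 z -57.0 57.0
-80 56 x -13.0 10.0 z -56.0 48.0
-70 52 x -15.0 10.0 z -57.0 57.0
-60 121 x -25.0 16.0 z -55.0 48.0
-50 50 x -26.0 10.0 z -45.0 47.0
-40 40 x -25.0 10.0 z -21.0 6.0
-30 69 x -25.0 13.0 z -24.0 6.0
-10 12 x -6.0 4.0 z -7.0 0.0
0 43 x -14.0 11.0 z -15.0 12.0
10 114 x -14.0 29.0 z -109.0 1.0
20 46 x -15.0 8.0 z -107.0 3.0
top 467
-90 9 x 8.0 15.0 z -54.0 50.0
-80 17 x 6.0 13.0 z -54.0 58.0
-70 28 x -5.0 20.0 z -52.0 59.0
-60 92 x -6.0 27.0 z -53.0 55.0
-50 17 x -7.0 27.0 z -7.0 45.0
-40 37 x -8.0 28.0 z -21.0 19.0
-30 102 x -12.0 28.0 z -22.0 24.0
10 12 x 4.0 16.0 z -11.0 7.0
20 13 x 4.0 17.0 z -11.0 11.0
t 45.63 pos [ 0.6008 -0.306   0.1678] yaw -99.3 q6 1.59 w 1.000 F [ 0.5 -0.  -0. ]
  shift [ 0.    -0.002 -0.015] turn [-0.     0.004 -0.001]
```

View pics/scene22.png

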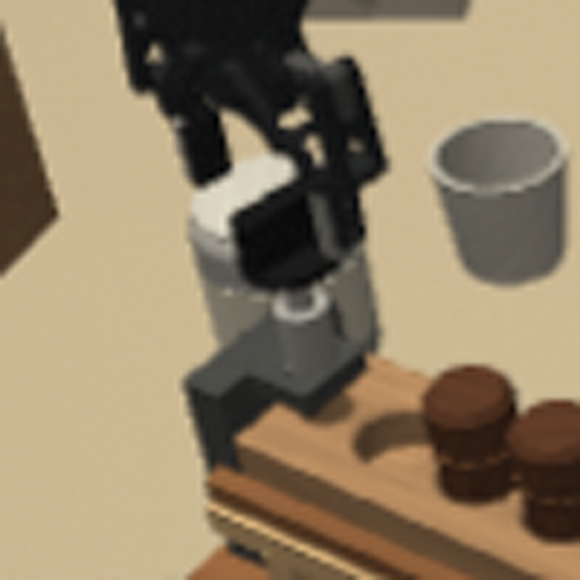

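>>> step_arm:
  commands:
    - [[0,0,-0.01,0,0,0,-1],[0,0,-0.01,0,0,0,-1],[0,0,-0.01,0,0,0,-1],[0,0,-0.01,0,0,0,-1],[0,0,-0.01,0,0,0,-1],[0,0,-0.01,0,0,0,-1],[0,0,-0.01,0,0,0,-1],[0,0,-0.01,0,0,0,-1],[0,0,-0.01,0,0,0,-1],[0,0,-0.01,0,0,0,-1]]

```text
t: 46.47
eef_pos: [0.6007, -0.3052, 0.1674]
tool_rot: [-0.058, -0.705, 0.705, 0.058]
wrist_force: [-0.5, -1.8, -0.1]
width: 0.171
```

```bash
python3 kn.py 23 .2 .21 2>&1 | head -3; python3 plan.py 0.601 -0.3045 0.144 -99.5; python3 -c "
from h import *;print(observe()['torque'])"
```

```text
top 17 [ 0.5825 -0.2975  0.205 ]
[ 585.5 -292.4] [38.2 13.3] 32.2
 carrier [ 596.5 -287.6] [103.   86.4] 86.9 0.09713283047308163
t 46.57 pos [ 0.6007 -0.3052  0.1674] yaw -99.3 q6 1.59 w 0.171 F [-0.8 -2.3  0.8]
  shift [-0.001  0.234 -0.007] turn [-0.     0.004 -0.   ]
[-9.14036435e-01  1.87114627e-01 -3.96074452e-04]
```

View pics/scene_k23.png

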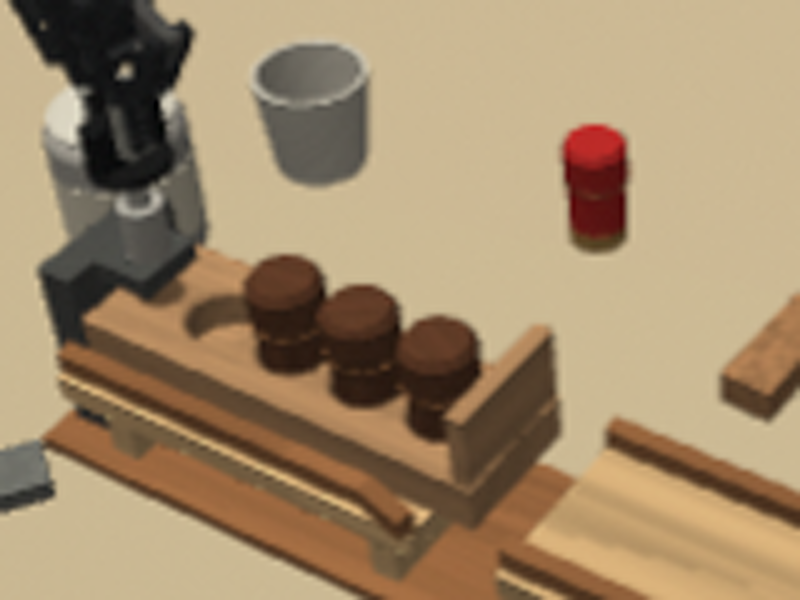

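>>> step_arm:
  commands:
    - [[0,0.03,0,0,0,0,-1],[0,0.06,0,0,0,0,-1],[0,0.09,0,0,0,0,-1],[0,0.12,0,0,0,0,-1],[0,0.15,0,0,0,0,-1],[0,0.17,0,0,0,0,-1],[0,0.19,0,0,0,0,-1],[0,0.21,0,0,0,0,-1],[0,0.225,0,0,0,0,-1],[0,0.235,0,0,0,0,-1]]

```text
t: 47.4
eef_pos: [0.601, -0.3054, 0.1453]
tool_rot: [-0.058, -0.704, 0.705, 0.057]
wrist_force: [-5.2, 1.2, 14.5]
width: 0.174
```

```bash
python3 kn.py 24 .2 .21 2>&1 | head -1; python3 plan.py 0.601 -0.3045 0.144 -99.5
```

```text
top 71 [ 0.5872 -0.3054  0.204 ]
t 47.50 pos [ 0.6009 -0.3053  0.1454] yaw -99.3 q6 1.59 w 0.171 F [-3.2 -0.2  9. ]
  shift [ 0.001  0.014 -0.008] turn [-0.001  0.004 -0.001]
```

View pics/scene_k24.png

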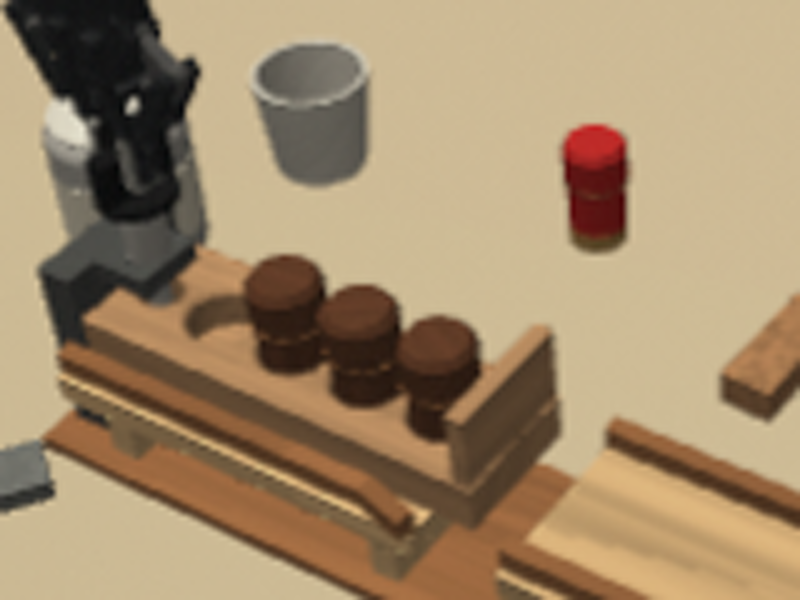

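>>> step_arm:
  commands:
    - [[0,0.005,0,0,0,0,-1],[0,0.01,0,0,0,0,-1],[0,0.015,0,0,0,0,-1],[0,0.02,0,0,0,0,-1],[0,0.02,0,0,0,0,-1],[0,0.02,0,0,0,0,-1],[0,0.02,0,0,0,0,-1],[0,0.02,0,0,0,0,-1],[0,0.02,0,0,0,0,-1],[0,0.02,0,0,0,0,-1]]

```text
t: 48.33
eef_pos: [0.6011, -0.3055, 0.1452]
tool_rot: [-0.058, -0.704, 0.705, 0.056]
wrist_force: [-6.8, 1.9, 18.8]
width: 0.172
```

>>> step_arm:
  commands:
    - [[0,-0.01,0,0,0.1,0,-1],[0,-0.01,0,0,0.2,0,-1],[0,-0.01,0,0,0.3,0,-1],[0,-0.01,0,0,0.4,0,-1],[0,-0.01,0,0,0.5,0,-1],[0,-0.01,0,0,0.6,0,-1],[0,-0.01,0,0,0.7,0,-1],[0,-0.01,0,0,0.8,0,-1],[0,-0.01,0,0,0.9,0,-1],[0,-0.01,0,0,1,0,-1]]

```text
t: 49.17
eef_pos: [0.6008, -0.3057, 0.1453]
tool_rot: [-0.325, -0.628, 0.629, 0.323]
wrist_force: [-5.0, -1.0, 14.6]
width: 0.173
```

```bash
python3 kn.py 25 .2 .21 2>&1 | head -1; python3 plan.py 0.601 -0.3045 0.144 -144; python3 -c "
from h import *;print(observe()['torque'])"
```

```text
top 83 [ 0.5923 -0.2995  0.2037]
t 49.27 pos [ 0.6008 -0.3057  0.1453] yaw -144.5 q6 0.80 w 0.176 F [-5.  -0.7 13.7]
  shift [ 0.009  0.013 -0.008] turn [ 0.    -0.011 -0.003]
[-0.08933534  2.09740599 -0.06354162]
```

View pics/scene_k25.png

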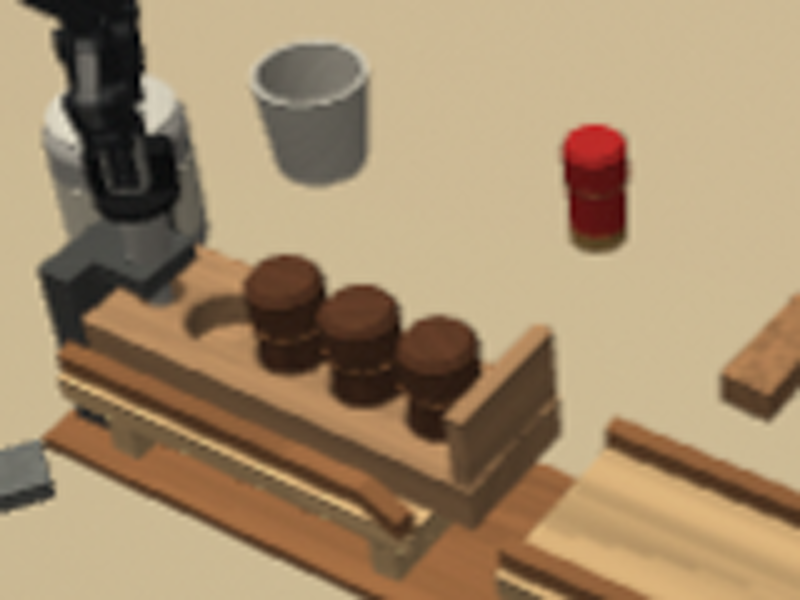

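>>> step_arm:
  commands:
    - [[0,0,0,0,0.1,0,-1],[0,0,0,0,0.2,0,-1],[0,0,0,0,0.3,0,-1],[0,0,0,0,0.4,0,-1],[0,0,0,0,0.5,0,-1],[0,0,0,0,0.6,0,-1],[0,0,0,0,0.7,0,-1],[0,0,0,0,0.8,0,-1],[0,0,0,0,0.9,0,-1],[0,0,0,0,1,0,-1]]

```text
t: 50.1
eef_pos: [0.6005, -0.3058, 0.1453]
tool_rot: [0.54, 0.457, -0.457, -0.539]
wrist_force: [-7.2, -0.1, 15.0]
width: 0.172
```

>>> step_arm:
  commands:
    - [[0,0,0,0,0.1,0,-1],[0,0,0,0,0.2,0,-1],[0,0,0,0,0.3,0,-1],[0,0,0,0,0.4,0,-1],[0,0,0,0,0.5,0,-1],[0,0,0,0,0.6,0,-1],[0,0,0,0,0.7,0,-1],[0,0,0,0,0.8,0,-1],[0,0,0,0,0.9,0,-1],[0,0,0,0,1,0,-1]]

```text
t: 50.93
eef_pos: [0.6001, -0.3057, 0.1453]
tool_rot: [0.674, 0.215, -0.216, -0.673]
wrist_force: [-7.4, 0.2, 16.0]
width: 0.178
```

>>> step_arm:
  commands:
    - [[0,0,0,0,0.1,0,-1],[0,0,0,0,0.2,0,-1],[0,0,0,0,0.3,0,-1],[0,0,0,0,0.4,0,-1],[0,0,0,0,0.5,0,-1],[0,0,0,0,0.6,0,-1],[0,0,0,0,0.7,0,-1],[0,0,0,0,0.8,0,-1],[0,0,0,0,0.9,0,-1],[0,0,0,0,1,0,-1]]

```text
t: 51.77
eef_pos: [0.6, -0.3053, 0.1453]
tool_rot: [0.705, -0.059, 0.059, -0.704]
wrist_force: [-7.6, 2.0, 16.0]
width: 0.171
```

```bash
python3 kn.py 26 .2 .21 2>&1 | head -1; python3 plan.py 0.601 -0.3045 0.144 -144; python3 -c "
from h import *;print(observe()['torque'])"
```

```text
top 69 [ 0.5863 -0.3053  0.2041]
t 51.87 pos [ 0.6    -0.3054  0.1453] yaw 80.5 q6 -1.56 w 0.169 F [-7.5  1.8 16.5]
  shift [0.008 0.013 0.01 ] turn [0.001 0.989 0.001]
[ 0.51355526  3.08798143 -0.04056633]
```

View pics/scene_k26.png

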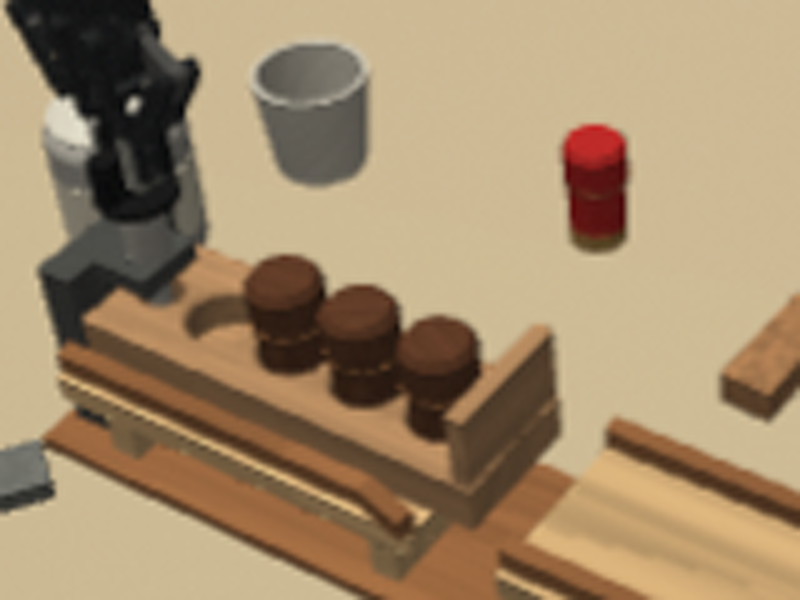

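>>> step_arm:
  commands:
    - [[0,0,0,0,0.1,0,-1],[0,0,0,0,0.2,0,-1],[0,0,0,0,0.3,0,-1],[0,0,0,0,0.4,0,-1],[0,0,0,0,0.5,0,-1],[0,0,0,0,0.58,0,-1],[0,0,0,0,0.66,0,-1],[0,0,0,0,0.72,0,-1],[0,0,0,0,0.76,0,-1],[0,0,0,0,0.79,0,-1]]

```text
t: 52.7
eef_pos: [0.6001, -0.3051, 0.1453]
tool_rot: [0.654, -0.27, 0.27, -0.653]
wrist_force: [-7.7, 2.8, 16.5]
width: 0.173
```

```bash
python3 plan.py 0.601 -0.3045 0.144 44; python3 -c "
from h import *;print(observe()['torque'],observe()['effort'])"
```

```text
t 52.70 pos [ 0.6001 -0.3051  0.1453] yaw 45.1 q6 -2.17 w 0.173 F [-7.7  2.8 16.5]
  shift [0.002 0.013 0.01 ] turn [0.001 0.023 0.001]
[0.96540077 2.98544141 0.01870748] [  0.76253962 -48.84285808  25.99727154   4.79143515   3.14176038
   0.20458565]
```

>>> step_arm:
  commands:
    - [[0,0,0,0,0.02,0,-1],[0,0,0,0,0.04,0,-1],[0,0,0,0,0.06,0,-1],[0,0,0,0,0.07,0,-1],[0,0,0,0,0.07,0,-1],[0,0,0,0,0.07,0,-1],[0,0,0,0,0.07,0,-1],[0,0,0,0,0.07,0,-1],[0,0,0,0,0.07,0,-1],[0,0,0,0,0.07,0,-1]]

```text
t: 53.53
eef_pos: [0.6002, -0.3051, 0.1453]
tool_rot: [0.647, -0.287, 0.287, -0.646]
wrist_force: [-8.3, 2.1, 16.3]
width: 0.173
```

```bash
python3 plan.py 0.601 -0.3045 0.144 44; python3 -c "
from h import *;print(observe()['torque'],observe()['effort'])"
```

```text
t 53.53 pos [ 0.6002 -0.3051  0.1453] yaw 42.1 q6 -2.23 w 0.173 F [-8.3  2.1 16.3]
  shift [0.001 0.013 0.01 ] turn [ 0.001 -0.043  0.001]
[0.91571418 3.02587874 0.73639505] [  0.21793272 -48.95832539  26.09132588   4.5029296    3.14499043
  -0.71681432]
```

>>> step_arm:
  commands:
    - [[0,-0.02,0,0,-0.03,0,-1],[0,-0.02,0,0,-0.03,0,0.5],[0,-0.02,0,0,-0.03,0,1],[0,-0.02,0,0,-0.03,0,1],[0,-0.02,0,0,-0.03,0,1],[0,-0.02,0,0,-0.03,0,1],[0,-0.2,0,0,-0.03,0,1],[0,-0.5,0,0,-0.03,0,1],[0,-0.8,0,0,-0.03,0,1],[0,-1,0,0,-0.03,0,1]]

```text
t: 54.37
eef_pos: [0.6015, -0.3054, 0.2457]
tool_rot: [0.649, -0.279, 0.281, -0.649]
wrist_force: [1.0, -0.2, 0.4]
width: 1.0
```

>>> step_arm:
  commands:
    - [[-0.2,0,-0.2,0,0,0,1],[-0.4,0,-0.4,0,0,0,1],[-0.6,0,-0.6,0,0,0,1],[-0.8,0,-0.8,0,0,0,1],[-0.8,0,-0.8,0,0,0,1],[-0.8,0,-0.8,0,0,0,1],[-0.8,0,-0.8,0,0,0,1],[-0.8,0,-0.8,0,0,0,1],[-0.8,0,-0.8,0,0,0,1],[-0.8,0,-0.8,0,0,0,1]]

```text
t: 55.2
eef_pos: [0.4883, -0.3016, 0.2422]
tool_rot: [0.649, -0.28, 0.28, -0.649]
wrist_force: [0.5, 0.4, 0.2]
width: 0.999
```

```bash
python3 kn.py 27 .197 .215; python3 plan.py 0.5 -0.3045 0.244 44
```

```text
top 31 [ 0.6057 -0.312   0.2036]
[ 603.1 -305.4] [14.8 44.4] 22.4
 carrier [ 601.  -199.1] [279.6  86.3] 87.2 0.09735986376214822
scene 92 [ 0.604  -0.3041  0.2031]
[ 602.2 -305.7] [20.5 47.1] 47.9
 carrier [ 606.9 -196.2] [283.9  86.8] 87.6 0.09774538492939344
t 55.30 pos [ 0.4881 -0.3016  0.2423] yaw 43.3 q6 -2.17 w 1.001 F [-0.1  0.6 -0.3]
  shift [ 0.103 -0.017  0.067] turn [ 0.001 -0.015 -0.001]
```

View pics/scene_k27.png

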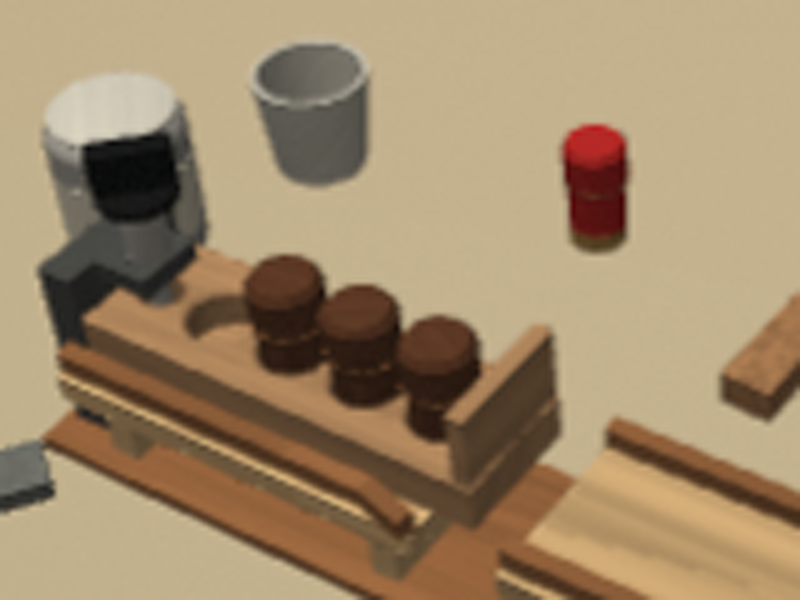

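View pics/top_k27.png

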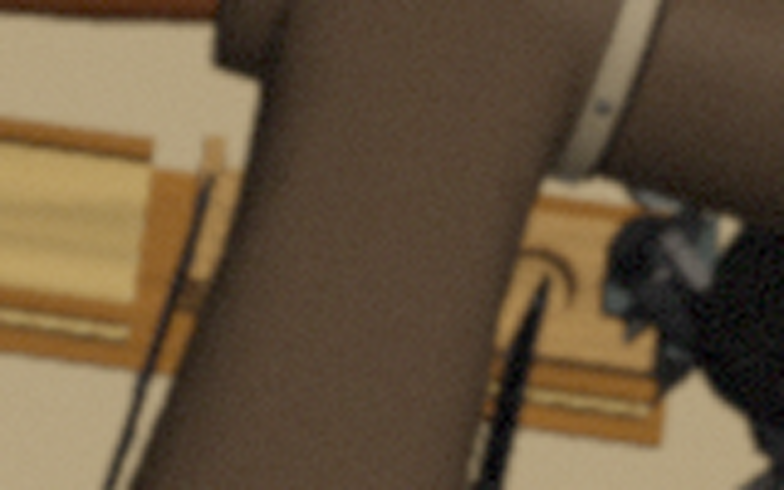

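Run:
```python
from h import *
c=camera("scene");P=cloud(c);save(c,"fin.png",None,1.4)
m=((P[...,2]>.143)&(P[...,2]<.165)&(P[...,0]>.57)&(P[...,0]<.66)&(P[...,1]>-.24)&(P[...,1]<-.08)).astype(np.uint8)
n,l,st,ce=cv2.connectedComponentsWithStats(m)
for i in range(1,n):
    if st[i,4]>40: print(st[i,4],np.median(P[l==i],0).round(4),np.percentile(P[l==i][:,2],[5,95]).round(4))
```

```text
151 [ 0.6111 -0.2031  0.1516] [0.1456 0.1546]
175 [ 0.6132 -0.1508  0.1515] [0.1446 0.1547]
164 [ 0.6143 -0.0987  0.1517] [0.1445 0.1551]
```

View pics/fin.png

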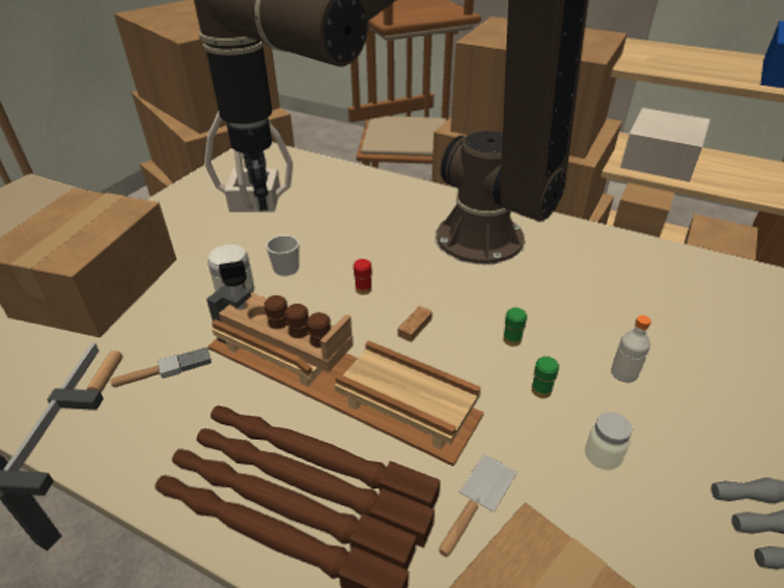

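All three feet have their tops at about 152 mm, so they are seated, and the bystanders have not moved. The carrier is home with the knob down and turned, and the arm is clear. Handing in.

```bash
python3 -c "
from h import *
print(job_done())"
```

```text
the job is handed in; nothing more can be done
None
```

I handed the job in at about 55 s of the 200 s allowed; no verdict is reported. The three dark feet (only three were present) are in bores 1, 2 and 3, and the carrier is home against the end stop with the bolt down and screwed tight.

**Feet:** in the last picture all three stand upright with tops at about 152 mm. Fully seated would be 153 mm.

**Carrier:** it met the end stop with about 25 N and is level. It did not move while I worked the bolt.

**Bolt:** I pushed the knob down 22 mm to its stop and only then turned it clockwise. It went to about 3.9 rad, where the torque rose to 0.74 N m, meaning tight.

**Rest of the scene:** the can, jar, bottle, cup and the red and green look-alikes are where they were, and the arm is clear of everything.

**What disagreed:**
- **Cameras:** the two views differed by about 5–8 mm in position, so I used their mean.
- **Fingertips:** the pictures showed the real fingertips about 37 mm above the reported TCP, and lowering the TCP to table height gave no contact, so I used the visible tip height.
- **Knob angle at the end:** one final top-view reading did not match, because the arm hid part of the knob in that view. The scene camera and the wrist angle agreed with each other.

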